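# Calibrate the coffee scale with its pin and weight

### The arm

A 6-joint arm with a two-finger parallel gripper is mounted at the origin on the work surface. World frame = base frame: x ahead of the robot, y to its left, z up, the work surface at z = 0. Lengths are in mm, angles in rad, forces in N, time in s.
With the tool pointing down it reaches from about 275 to 775 mm from the base axis. Payload 14.6 kg.
Tool frame: the origin (TCP) lies on the centre line of the jaws, within the pads' length; the fingertips stand robot.nose_length ahead of it and the grasp point (between the pads) lies 11 mm behind it (robot.nose_length is the distance from the TCP to the fingertips, in mm); z points along the fingers, y is the direction in which the jaws open and shut (so a half turn about z gives the same grasp; the last joint's range is limited). The gripper opens to 85 mm and grips with 20 to 120 N. Pads are 22 mm wide; open, the fingers measure 114 mm over their backs; the gripper's body (76 mm by 85 mm) begins 54 mm behind the grasp point. The pads swing forward as they close: fully open they stand 13 mm farther back than shut.
Start: joints at [1.066, 0.263, -0.048, 1.259, 0, 1.415], TCP at [179.927, 493.208, 239.278] pointing down, gripper open.
Joint ranges: [-2.65, 2.65], [-0.89, 1.7], [-1.18, 1.37], [-2.13, 2.11], [-1.35, 1.29], [-3.14, 3.14]. Speed limits (rad/s): [1.89, 1.89, 2.57, 2.79, 3.14, 3.14].

### API

Orientations are given as a unit quaternion [w, x, y, z].
In Python, from bench import status, eyes, robot gives the robot as it stands. The module is installed in compiled form; this text tells all that it offers.
- The arm moves only by the shell command python3 -m jog 'ROWS'. ROWS is text: rows parted by semicolons, each of 7 numbers parted by spaces: the shift along the tool's x, y, z in mm, then the turn, a rotation vector about the tool's x, y, z in degrees, then the closure, from -1 (fully open) to 1 (shut). A call has 1 to 10 rows; each row shifts and turns the commanded pose from where the row before left it, along the tool's axes as they then stand; what a row does not reach is not made up. A row lasts 1/10 s, in which the tool goes at most 50 mm and 8.59 degrees, less where a joint would pass 70% of its speed; a pose out of reach is approached as far as the arm can. A call is refused whole if a number of a shift passes 50 or a number of a turn 8.59, either way. A call with a gripper value outside its range is refused whole. The fingers move at their own pace and stop on an object; the grip force is fixed at half the most. Time passes only in rows, so rows that do not move let the fingers close. It gives the time, the measured TCP pose, the force and the opening at its end, in the units of the state.
- status.observe(): the state, without advancing time (a new reading comes with each control period).
- eyes.grab_frame(name): name is "scene" or "top"; returns the picture (384x512x3 uint8, red, green, blue); there is no depth.
- eyes.camera_model(name): a dict with "K" (3x3 intrinsics, pixels), "R" (3x3) and "t" (3): a world point X has camera coordinates R X + t. Camera axes: x right, y down, z forward; pixel columns grow to the right and rows downward; lengths in mm; the calibration is good to about 2 mm. A picture is of the moment at which its call begins. camera_model takes no time and is no camera call.
- robot.sign_off(): hands the job in, once; it reports no verdict.
The state is a dict: "t": time; "joint_pos": joint angles; "joint_vel": joint speeds; "joint_torque": joint torques, N m; "ee_pos": TCP position; "tool_rot": TCP orientation; "force": force on the tool from outside, world axes, zero at the start; "moment": the same for the moment, N m; "gripper_width": opening from 0.0 (shut) to 1.0 (fully open).
Only numpy, scipy, OpenCV 4.12 (cv2) and the standard library are available. Lean on these libraries where they do the work, as an engineer would, in place of code of your own. Each camera call takes 0.05 s, during which the arm holds its last target.

### The job

Calibrate the coffee scale: lift the espresso mug off its platform and stand it in the middle of the round coaster; then, with the platform empty, take the pin tool from the wooden stand and with its tip gently hold the small recessed button in the scale's front strip fully down for at least a second. Put the pin back tip-down in the well of the stand it came from and set the brass weight gently upright in the middle of the platform, without disturbing the other things on the counter.

Things in the scene. Friction and masses are not known exactly. Their poses are not given: they have to be found in the camera images.
- scale: White coffee scale, fixed on the counter (it does not slide). Origin under its middle at counter height; x axis points from its front control strip to its back, y to its left, z up. Base 150 (x) by 135 (y) mm, its top 25 mm above the counter. The front strip (x from -75 to -30 mm) carries a dark display and the recessed button at x -53, y -42 mm; behind it the steel platform, 100 by 127 mm, top 31 mm above the counter.
- platform (a point): Middle of the platform's flat top, 31 mm above the counter; axes as the scale.
- button_face (a point): Centre of the flat orange face, 10 mm across, of the spring button; it moves with the button. At rest it lies 4 mm below the strip's top (21 mm above the counter) in a round vertical recess 13 mm across, too narrow for a fingertip. Axes as the scale.
- cal_button (a joint): Travel of the recessed button, in m: 0 at rest, 0.005 fully down. Pressed straight down; it starts to move at about 1.2 N, is fully down at 4 N, and springs back.
- mug_mid (a point): Dusty pink espresso mug, empty, 60 mm in outer diameter, 58 mm high, wall 3.5 mm, about 0.12 to 0.24 kg. It starts upright on the platform. The point is on its axis, half-way up (29 mm above its foot); z up along the axis, y points to its handle, which reaches 54 mm from the axis, is 8 mm thick and spans heights 12 to 52 mm.
- coaster_top (a point): Centre of the top of the round cork coaster with a dark inlay, 92 mm across, 6 mm high, fixed.
- pin_mid (a point): Pin tool, standing tip-down in one of the two wells of the stand: 140 mm long, 45 g, round. Black handle 14 mm in diameter with two orange bands, from 31 mm above the tip to the top end; below it a steel cone narrowing to a steel pin 5 mm in diameter and 22 mm long. The point is on its axis half-way along, 70 mm from the tip; z points from the tip to the top end. In the stand the top end is 148 mm above the counter.
- pin_tip (a point): The end of the pin tool's steel tip, on its axis; in the stand it rests 8 mm above the counter.
- stand: Wooden tool stand, fixed block 50 (x) by 105 (y) by 65 mm high, origin under its middle. Two round upright wells, 17 mm across and 57 mm deep, open at its top on its y axis, 26 mm either side of the middle; one holds the pin tool, the other the brush.
- well_a (a point): Centre of the mouth of the stand's well at y +26 mm, 65 mm above the counter.
- well_b (a point): Centre of the mouth of the stand's well at y -26 mm, 65 mm above the counter.
- weight_mid (a point): Brass calibration weight, 0.5 kg: upright cylinder 38 mm in diameter and 44 mm high, with a narrow neck and a knob 24 mm across on top, 70 mm high in all. The point is on its axis 35 mm above its foot; z up. It starts with its foot 6 mm above the counter in its case.
- weight_case: Low dark case of the weight, fixed, 70 by 70 by 16 mm, origin under its middle, with a round recess 42 mm across and 10 mm deep.
- brush: Bystander: coffee brush standing handle-down in the other well, its dark tuft (26 mm across) up to 156 mm above the counter; origin at the end of its handle in the well.
- tumbler: Bystander: clear glass tumbler, 64 mm across at the rim, 88 mm high, close to the coaster; origin under its middle.
- tamper: Bystander: steel coffee tamper with dark wooden handle, 54 mm across, 85 mm high, close to the weight's case; origin under its middle.
- sugar_jar: Bystander: glass jar with wooden lid, 72 mm across, 115 mm high, on the stand's side of the counter; origin under its middle.
- pitcher: Bystander: steel milk pitcher, 74 mm across, 85 mm high, its handle reaching 66 mm from the axis along its -y; origin under its middle.
- syrup: Bystander: tall amber glass bottle, 64 mm across up to 150 mm, a sloping shoulder to 178 mm, then a neck 30 mm across up to 240 mm, behind the platform; origin under its middle.
- pill_jar: Bystander: small white jar with yellow label, 44 mm across, 75 mm high, to the left of the scale; origin under its middle.
- spoon: Bystander: steel spoon lying on the counter in front of the scale, 150 mm long along its x, bowl 52 mm wide, 20 mm high; origin under its middle.
Not all that is in view belongs to the job. Of the things that look like the part that bears weight_mid, the middle-sized one is meant.

How it is judged (in metres and radians):
On the way, in this order (a step that is already met when the one before it is completed fails the run):
1. the mug stands free in the middle of the coaster (horizontal distance between mug_mid and coaster_top below 0.022 m and angle between mug_mid's own z axis and vertical below 0.1 rad and height (world z) of mug_mid below 0.04 m and contact force between the fingers and mug below 0.1 N), for 0.2 s.
2. with the platform empty, the pin holds the recessed button fully down for a second (value of joint cal_button above 0.004 m and contact force between pin and cal_button above 0.5 N and not (contact force between any of mug, weight and scale above 0.1 N)), for 0.95 s.
At the end, for the whole second after the job is handed in: The mug stands within 22 mm of the coaster's centre, the pin tip-down in a well of the stand (tip under 14 mm high, lean under 0.2 rad), the weight on the platform within 15 mm of its middle; mug and weight upright, the button up again, all released and at rest (all of step 1 and (horizontal distance between each of pin_mid, pin_tip and well_a below 0.01 m or horizontal distance between each of pin_mid, pin_tip and well_b below 0.01 m) and height (world z) of pin_tip below 0.014 m and angle between pin_mid's own z axis and vertical below 0.2 rad and contact force between the fingers and pin below 0.1 N and horizontal distance between weight_mid and platform below 0.015 m and angle between weight_mid's own z axis and vertical below 0.06 rad and height (world z) of weight_mid below 0.07 m and contact force between weight and scale above 2 N and contact force between the fingers and weight below 0.1 N and value of joint cal_button below 0.001 m and linear speed of each of weight, mug below 0.02 m/s and linear speed of pin below 0.03 m/s); the robot touches nothing.
It fails at once if the button is pressed while the mug or the weight is on the scale (value of joint cal_button above 0.0025 m and contact force between any of mug, weight and scale above 0.1 N).
It fails at once if the pin is pressed hard (over 50 N) on the button or the scale (contact force between pin and scale above 50 N).
It fails at once if the weight is dropped or banged on the scale (faster than 0.3 m/s just above it) (linear speed of weight above 0.3 m/s and horizontal distance between weight_mid and platform below 0.06 m and height (world z) of weight_mid below 0.078 m).
It fails at once if a bystander is shifted by more than 30 mm or knocked over (distance of any of brush, tumbler, tamper, sugar_jar, pitcher, syrup, pill_jar, spoon from where it was at the start of the episode above 0.03 m or angle between any of brush, tumbler, tamper, sugar_jar, pitcher, syrup, pill_jar, spoon's own z axis and vertical above 0.4 rad).
It also fails if it takes over 72 s, if anything falls off the work surface, if the arm or the gripper's body presses on something with over 40 N, if the wrist force passes 120 N, or if a joint passes its speed limit or range.

## Working session

There is one attempt and no reset: what is moved stays moved. The work goes in short steps, Python scripts to look and compute and a shell command to move; the robot and the scene stay as the last step left them, time stands still between calls to the robot, and variables do not carry over. Pictures are saved under pics/ and viewed, and the job is handed in when it is done.

```bash
mkdir -p pics; ls; python3 - <<'E'
from bench import status, eyes, robot
import cv2, json
print(robot.nose_length)
s=status.observe(); print(s)
for n in("scene","top"):
    im=eyes.grab_frame(n); cv2.imwrite(f"pics/{n}0.png",cv2.resize(im[:,:,::-1],(800,600),interpolation=cv2.INTER_CUBIC)); cv2.imwrite(f"pics/{n}0_raw.png",im[:,:,::-1])
    print(n,eyes.camera_model(n))
E
```

```text
pics
8.0
{'t': 0.0, 'joint_pos': array([ 1.06570200e+00,  2.63532353e-01, -4.88931534e-02,  1.25941266e+00,
       -5.07390547e-05,  1.41552714e+00]), 'joint_vel': array([-0.00028822, -0.00017901, -0.00027989,  0.0009386 , -0.00097878,
       -0.00012446]), 'joint_torque': array([ 2.90174830e-03, -6.37630177e+01,  3.84568870e+01,  1.36848408e-02,
       -3.12245913e-05,  1.10472058e-06]), 'ee_pos': array([179.81455049, 492.9773781 , 238.83627812]), 'tool_rot': array([-1.44890693e-04,  1.74022005e-01,  9.84741626e-01, -5.01006225e-04]), 'force': array([ 0.2790774 , -0.60263066,  0.00281142]), 'moment': array([ 0.06265645, -0.00476996, -0.06375288]), 'gripper_width': 1.0014433560335931}
scene {'K': array([[372.48155769,   0.        , 255.87229601],
       [  0.        , 372.48155769, 189.75075082],
       [  0.        ,   0.        ,   1.        ]]), 'R': array([[ 0.0106806 ,  0.99989271, -0.01002469],
       [ 0.81573949, -0.01451079, -0.57823742],
       [-0.57832085, -0.00200161, -0.81580696]]), 't': array([   8.60830933, -424.23826784, 1309.05221413])}
top {'K': array([[484.83980605,   0.        , 252.89813911],
       [  0.        , 484.83980605, 191.66909045],
       [  0.        ,   0.        ,   1.        ]]), 'R': array([[ 1.06091973e-02, -9.99943637e-01, -4.08934646e-04],
       [-9.86746693e-01, -1.04029561e-02, -1.61934377e-01],
       [ 1.61920996e-01,  2.12150866e-03, -9.86801444e-01]]), 't': array([ -39.31794179,  549.22440289, 1241.39590402])}
```

View pics/scene0.png

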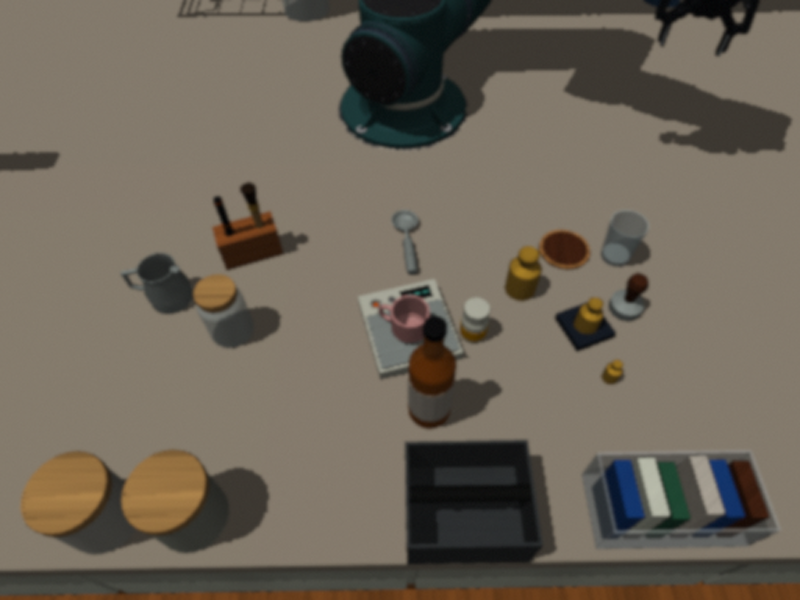

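View pics/top0.png

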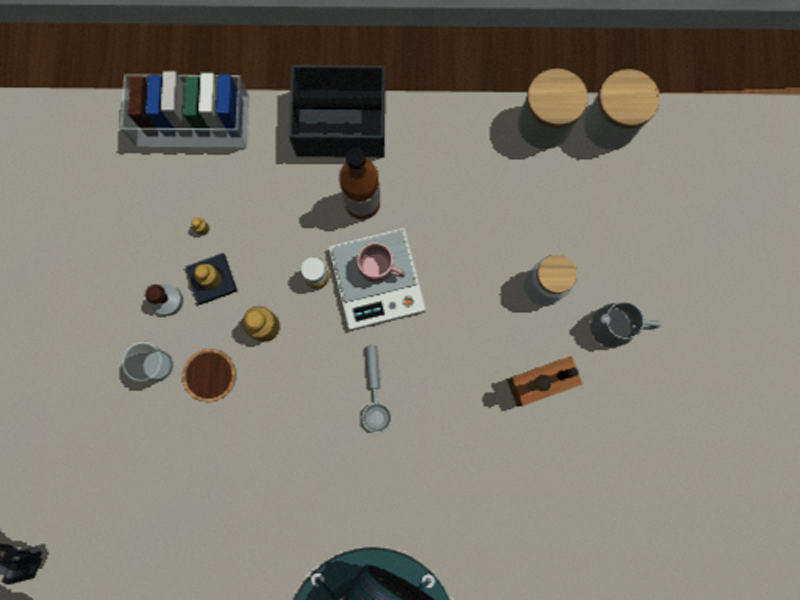

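```bash
cat > h.py <<'E'
import numpy as np, cv2
from bench import status, eyes, robot
def proj(n,X):
    c=eyes.camera_model(n); p=c["K"]@(c["R"]@np.array(X,float)+c["t"]); return p[:2]/p[2]
def ray(n,uv):
    c=eyes.camera_model(n); d=c["R"].T@np.linalg.inv(c["K"])@np.array([uv[0],uv[1],1.]); return -c["R"].T@c["t"],d
def plane(n,uv,z):
    o,d=ray(n,uv); return o+d*(z-o[2])/d[2]
def tri(a,b):
    A=[];B=[]
    for n,uv in(("scene",a),("top",b)):
        o,d=ray(n,uv); d/=np.linalg.norm(d); P=np.eye(3)-np.outer(d,d); A.append(P);B.append(P@o)
    return np.linalg.solve(sum(A),sum(B))
def crop(n,im,u0,v0,w,h,f,name):
    c=cv2.resize(im[v0:v0+h,u0:u0+w,::-1],(w*f,h*f),interpolation=cv2.INTER_CUBIC); 
    cv2.imwrite("pics/"+name,c)
def fwd(q):
    from scipy.spatial.transform import Rotation as R
    return R.from_quat([q[1],q[2],q[3],q[0]]).as_matrix()
E
python3 - <<'E'
from h import *
im=cv2.imread("pics/top0_raw.png")[:,:,::-1]
crop("top",im,200,140,80,75,8,"t_scale.png")
crop("top",im,310,160,120,110,6,"t_stand.png")
crop("top",im,70,130,120,125,6,"t_left.png") if 0 else crop("top",im,70,140,120,120,5,"t_left.png")
im=cv2.imread("pics/scene0_raw.png")[:,:,::-1]
crop("scene",im,220,170,100,80,8,"s_scale.png")
crop("scene",im,70,110,120,115,5,"s_stand.png")
crop("scene",im,315,125,110,125,4,"s_left.png")
E
```

```text
(no output)
```

View pics/t_scale.png

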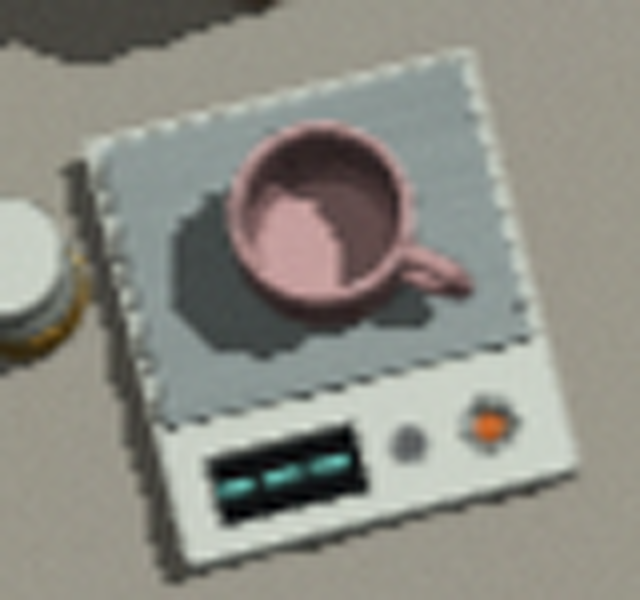

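View pics/t_stand.png

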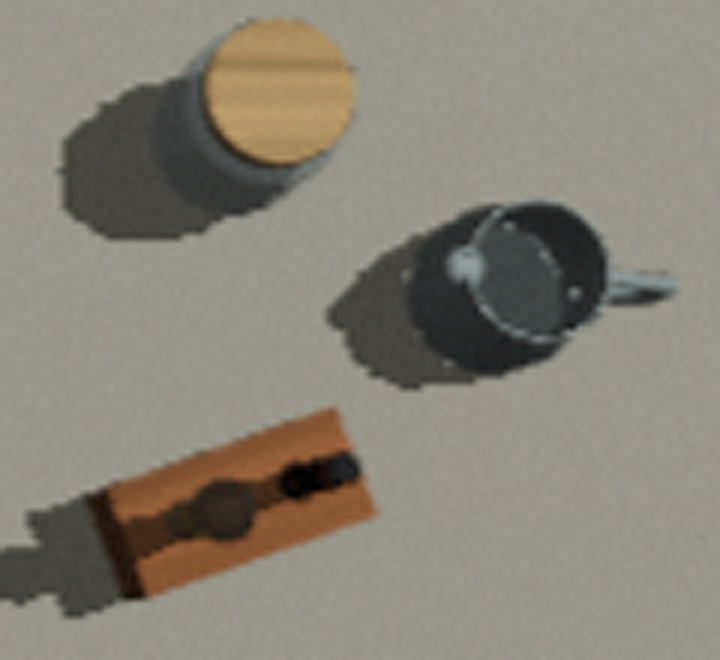

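View pics/t_left.png

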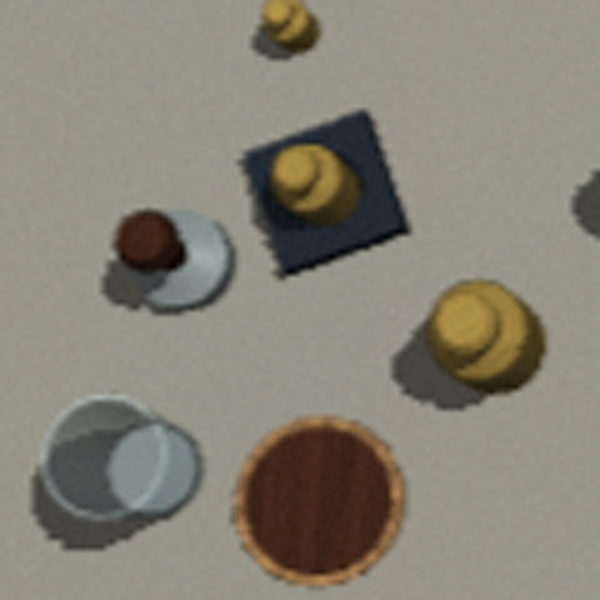

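View pics/s_scale.png

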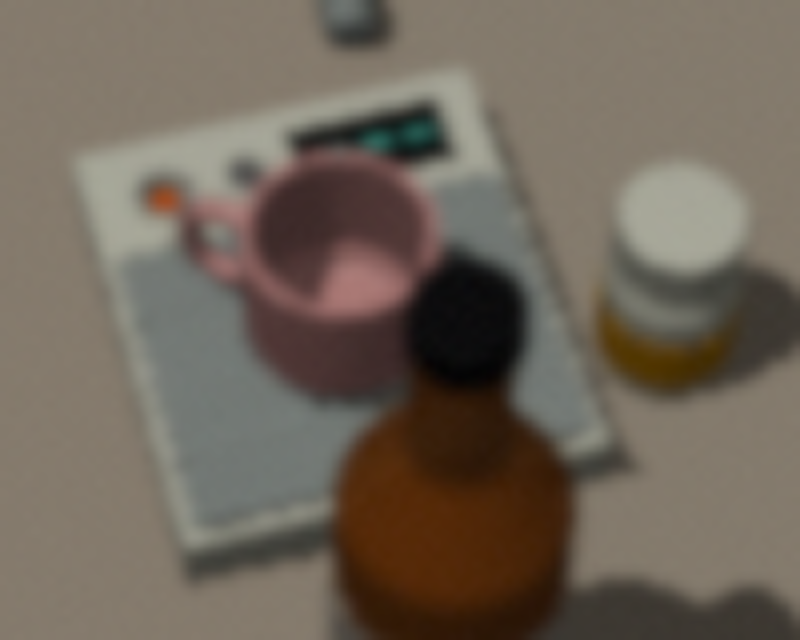

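View pics/s_stand.png

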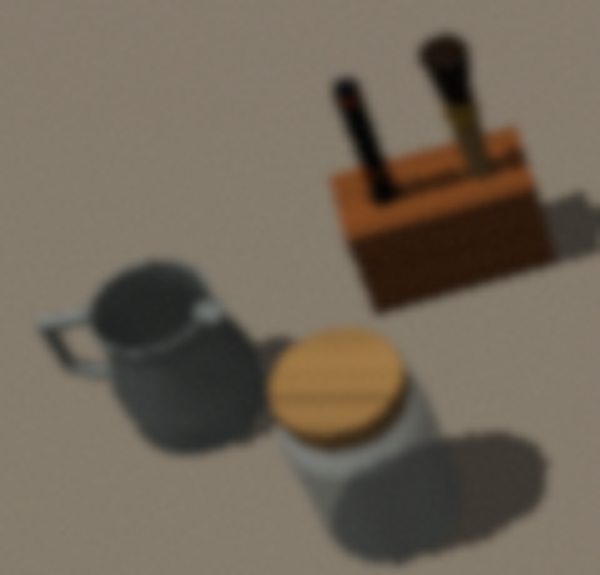

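View pics/s_left.png

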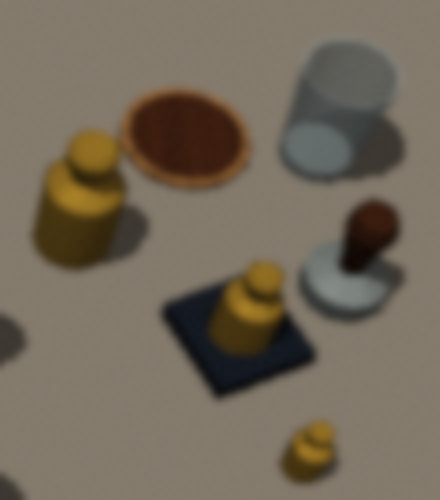

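```bash
cat > m.py <<'E'
from h import *
np.set_printoptions(precision=1,suppress=True)
def T(p,o,f): return ((p[0]+.5)/f-.5+o[0],(p[1]+.5)/f-.5+o[1])
ts=lambda p:T(p,(200,140),8); tst=lambda p:T(p,(310,160),6); tl=lambda p:T(p,(70,140),5)
ss=lambda p:T(p,(220,170),8); sst=lambda p:T(p,(70,110),5); sl=lambda p:T(p,(315,125),4)
def show(l,n,ps,z):
    q=[plane(n,p,z) for p in ps]; print(l,n,np.array(q)[:,:2].tolist() if 0 else np.array(q)[:,:2].reshape(-1),"mean",np.mean(q,0)); return np.array(q)
q=show("scale corners BL BR FR FL","top",[ts(p) for p in[(86,146),(474,47),(578,468),(190,567)]],25)
q2=show("scale corners","scene",[ss(p) for p in[(618,455),(188,545),(75,157),(468,70)]],25)
for Q in(q,q2):
    x=(Q[0]+Q[1]-Q[2]-Q[3]); y=Q[0]+Q[3]-Q[1]-Q[2]; print("yaw",np.degrees(np.arctan2(x[1],x[0])),np.degrees(np.arctan2(y[1],y[0]))-90,np.linalg.norm(x)/2,np.linalg.norm(y)/2)
show("button","top",[ts((490,426))],21);show("button","scene",[ss((163,198))],21)
show("mug rim","top",[ts((320,215))],89);show("mug rim","scene",[ss((345,235))],89)
show("handle","top",[ts((466,282))],70);show("handle","scene",[ss((190,222))],75)
show("coaster","top",[tl((319.5,500))],6);show("coaster","scene",[sl((185,137))],6)
q=show("case","top",[tl(p) for p in[(243,155),(366,110),(408,230),(283,275)]],16)
show("knob","top",[tl((298,168))],76);show("knob","scene",[sl((264,278))],76)
show("pin top","top",[tst((341,468))],148);show("pin top","scene",[sst((346,88))],148)
q=show("stand","top",[tst(p) for p in[(335,407),(378,515),(147,599),(108,487)]],65)
show("stand","scene",[sst(p) for p in[(332,178),(517,128),(532,192),(350,240)]],65)
x=q[0]+q[1]-q[2]-q[3];print("stand -y dir",np.degrees(np.arctan2(x[1],x[0])), np.linalg.norm(x)/2)
show("brush top","top",[tst((226,508))],156);show("brush","scene",[sst((444,48))],156)
show("bigw knob","top",[tl((468,322))],100);print("tri bigw",tri(sl((92,153)),tl((466,322))))
print("tamper knob",tri(sl((373,222)),tl((148,240))))
show("tumbler base","top",[tl((153,470))],0);show("tumbler rim","top",[tl((105,457))],88)
show("tamper base","top",[tl((184,260))],10)
show("syrup","top",[(355/800*512,157/600*384)],240)
show("pill","top",[(313/800*512,268/600*384)],75)
show("sugar","top",[tst((280,90))],115);show("pitcher","top",[tst((540,270))],85)
E
python3 m.py
```

```text
scale corners BL BR FR FL top [645.1  83.6 681.2 -48.3 536.  -84.5 501.1  45.2] mean [590.9  -1.   25. ]
scale corners scene [649.5  85.  678.4 -46.4 534.5 -84.9 501.   45.8] mean [590.8  -0.1  25. ]
yaw 14.458051771167652 15.18229848377635 149.3752886951726 135.50863914006655
yaw 14.88531820063312 13.371019599029381 151.29888784078514 134.75620015717507
button top [550.6 -54.9] mean [550.6 -54.9  21. ]
button scene [548.6 -56. ] mean [548.6 -56.   21. ]
mug rim top [608.    1.5] mean [608.    1.5  89. ]
mug rim scene [609.9   1.9] mean [609.9   1.9  89. ]
handle top [590.3 -45.9] mean [590.3 -45.9  70. ]
handle scene [594.9 -44.7] mean [594.9 -44.7  75. ]
coaster top [421.9 286.4] mean [421.9 286.4   6. ]
coaster scene [421.7 285.7] mean [421.7 285.7   6. ]
case top [608.8 335.2 634.7 269.2 568.1 243.2 542.7 309.9] mean [588.6 289.4  16. ]
knob top [589.8 289. ] mean [589.8 289.   76. ]
knob scene [592.1 288.7] mean [592.1 288.7  76. ]
pin top top [ 423.9 -307.3] mean [ 423.9 -307.3  148. ]
pin top scene [ 425.4 -308.1] mean [ 425.4 -308.1  148. ]
stand top [ 455.9 -324.7  409.9 -341.8  373.3 -242.6  420.6 -226.7] mean [ 414.9 -283.9   65. ]
stand scene [ 410.6 -340.4  375.2 -243.3  423.  -229.5  455.3 -322.9] mean [ 416. -284.   65.]
stand -y dir -69.97284090999165 105.0105579420669
brush top top [ 407.  -259.4] mean [ 407.  -259.4  156. ]
brush scene [ 406.  -259.4] mean [ 406.  -259.4  156. ]
bigw knob top [506.6 192.7] mean [506.6 192.7 100. ]
tri bigw [507.2 193.9  94.2]
tamper knob [551.  364.9  75.9]
tumbler base top [437.5 378.9] mean [437.5 378.9   0. ]
tumbler rim top [437.4 375.8] mean [437.4 375.8  88. ]
tamper base top [551.3 365.9] mean [551.3 365.9  10. ]
syrup top [731.   27.9] mean [731.   27.9 240. ]
pill top [596.4 104.1] mean [596.4 104.1  75. ]
sugar top [ 584.5 -293.7] mean [ 584.5 -293.7  115. ]
pitcher top [ 513.5 -409. ] mean [ 513.5 -409.    85. ]
```

```bash
cat > go.py <<'E'
# usage: go.py x y z yaw(deg of tool y) -> shift needed in present tool axes, and turn about tool z
from h import *
import sys
np.set_printoptions(precision=2,suppress=True)
s=status.observe(); R=fwd(s["tool_rot"]); yaw=np.degrees(np.arctan2(R[1,1],R[0,1]))
print("t",round(s["t"],2),"pos",s["ee_pos"],"yaw",round(yaw,2),"tilt",np.degrees(np.arcsin(np.clip(R[:2,2],-1,1))),"F",s["force"],"w",round(s["gripper_width"],3),"q",s["joint_pos"])
if len(sys.argv)>1:
    x,y,z,a=map(float,sys.argv[1:5]); d=np.array([x,y,z])-s["ee_pos"]
    print("shift now",R.T@d,"turn z",(yaw-a+180)%360-180)
    a=np.radians(a); Y=np.array([np.cos(a),np.sin(a),0]);Z=np.array([0,0,-1.]);X=np.cross(Y,Z); print("shift after turn",np.array([X@d,Y@d,Z@d]))
E
python3 -m jog '0 0 0 0 0 8.5 -1;0 0 0 0 0 8.5 -1;0 0 0 0 0 8.5 -1;0 0 0 0 0 8.5 -1;0 0 0 0 0 8.5 -1;0 0 0 0 0 8.5 -1;0 0 0 0 0 8.5 -1;0 0 0 0 0 8.5 -1;0 0 0 0 0 8.5 -1;0 0 0 0 0 8.5 -1'; python3 go.py 608.5 1.7 160 -19
```

```text
t: 1.1
ee_pos: [179.9, 493.1, 239.0]
tool_rot: [0.0, 0.795, 0.606, -0.0]
force: [-0.2, 0.6, -0.6]
gripper_width: 1.002
t 1.1 pos [179.86 493.07 239.02] yaw -15.39 tilt [-0.02 -0.03] F [-0.24  0.63 -0.62] w 1.002 q [ 1.07  0.26 -0.05  1.26 -0.    2.91]
shift now [-359.91  543.71   79.15] turn z 3.605690086909277
shift after turn [-325.05  565.26   79.02]
```

```bash
python3 -m jog '0 0 0 0 0 3.6 -1;-23.2 40.4 5.6 0 0 0 -1;-23.2 40.4 5.6 0 0 0 -1;-23.2 40.4 5.6 0 0 0 -1;-23.2 40.4 5.6 0 0 0 -1;-23.2 40.4 5.6 0 0 0 -1;-23.2 40.4 5.6 0 0 0 -1;-23.2 40.4 5.6 0 0 0 -1;-23.2 40.4 5.6 0 0 0 -1;-23.2 40.4 5.6 0 0 0 -1'; python3 go.py 608.5 1.7 160 -19
```

```text
t: 2.1
ee_pos: [458.6, 177.4, 188.6]
tool_rot: [-0.0, 0.812, 0.583, -0.0]
force: [0.6, 1.6, 0.6]
gripper_width: 1.003
t 2.1 pos [458.57 177.35 188.58] yaw -18.65 tilt [-0.01  0.  ] F [0.57 1.61 0.58] w 1.003 q [ 0.2   0.23 -0.24  1.11  0.    2.1 ]
shift now [-118.48  198.23   28.55] turn z 0.3475875646752229
shift after turn [-117.27  198.95   28.58]
```

```bash
python3 -m jog '-23.5 39.7 5.7 0 0 0.3 -1;-23.5 39.7 5.7 0 0 0 -1;-23.5 39.7 5.7 0 0 0 -1;-23.5 39.7 5.7 0 0 0 -1;-23.5 39.7 5.7 0 0 0 -1;0 0 0 0 0 0 -1'; python3 go.py 608.5 1.7 52 -19
python3 - <<'E'
from h import *
for n,o in(("top",(190,130,110,100)),("scene",(200,130,130,130))):
    im=eyes.grab_frame(n); crop(n,im,*o,5,f"{n}1.png")
E
```

```text
t: 2.7
ee_pos: [609.9, -0.3, 158.5]
tool_rot: [-0.0, 0.815, 0.58, -0.001]
force: [-1.0, 1.2, 0.3]
gripper_width: 0.995
t 2.7 pos [609.86  -0.27 158.53] yaw -19.16 tilt [-0.05 -0.03] F [-0.99  1.22  0.29] w 0.995 q [-0.13  0.44  0.01  1.14 -0.    1.77]
shift now [  1.5   -1.86 106.53] turn z -0.1592991479833188
shift after turn [  1.42  -1.93 106.53]
```

View pics/top1.png

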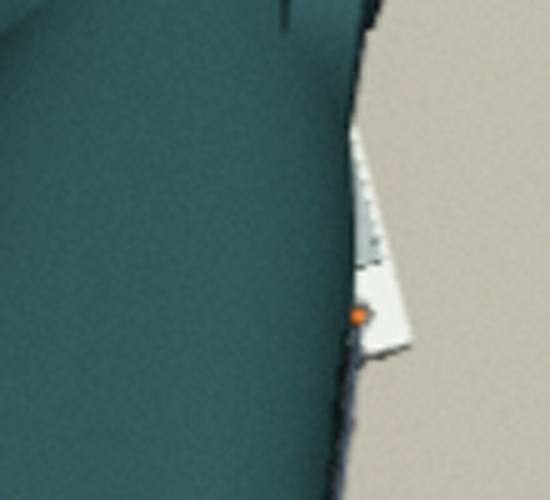

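View pics/scene1.png

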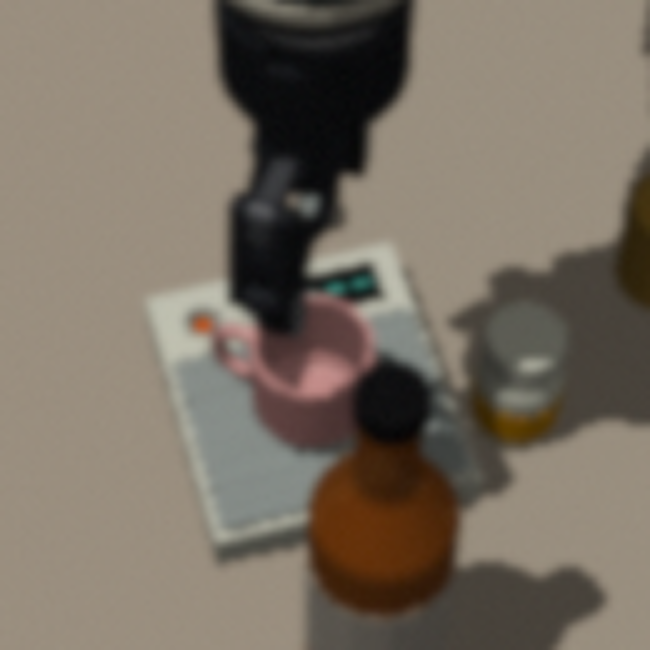

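```bash
python3 -m jog '1.4 -1.9 30 0 0 0 -1;0 0 30 0 0 0 -1;0 0 20 0 0 0 -1;0 0 15 0 0 0 -1;0 0 11.5 0 0 0 -1;0 0 0 0 0 0 -1;0 0 0 0 0 0 1;0 0 0 0 0 0 1;0 0 0 0 0 0 1;0 0 0 0 0 0 1'; python3 go.py 608.5 1.7 52 -19
```

```text
t: 3.8
ee_pos: [606.9, 5.7, 55.3]
tool_rot: [0.001, 0.814, 0.581, 0.001]
force: [0.2, 1.9, 7.8]
gripper_width: 0.674
t 3.8 pos [606.94   5.7   55.29] yaw -18.94 tilt [ 0.13 -0.  ] F [0.19 1.94 7.77] w 0.674 q [-0.12  0.51 -0.18  0.88  0.    1.78]
shift now [-3.28  2.77  3.29] turn z 0.06208673785488372
shift after turn [-3.28  2.78  3.29]
```

```bash
python3 -m jog '0 0 0 0 0 0 1;0 0 0 0 0 0 1;0 0 0 0 0 0 1'; python3 go.py 608.5 1.7 52 -19
```

```text
t: 4.1
ee_pos: [607.0, 5.7, 55.3]
tool_rot: [0.001, 0.814, 0.581, 0.001]
force: [0.4, 1.1, 7.4]
gripper_width: 0.679
t 4.1 pos [606.96   5.72  55.3 ] yaw -18.94 tilt [ 0.13 -0.  ] F [0.39 1.09 7.43] w 0.679 q [-0.12  0.51 -0.18  0.88  0.    1.78]
shift now [-3.31  2.75  3.3 ] turn z 0.06080148705402166
shift after turn [-3.3   2.76  3.3 ]
```

```bash
python3 -m jog '0 0 -5 0 0 0 1;0 0 -10 0 0 0 1;0 0 -20 0 0 0 1;0 0 -30 0 0 0 1;0 0 -40 0 0 0 1;0 0 -10 0 0 0 1'; python3 go.py 421.8 286 170 -19
python3 - <<'E'
from h import *
im=eyes.grab_frame("scene"); crop("scene",im,200,100,130,130,5,"s2.png")
E
```

```text
t: 4.7
ee_pos: [607.5, 5.5, 173.7]
tool_rot: [0.002, 0.814, 0.581, 0.002]
force: [0.1, 0.9, -1.8]
gripper_width: 0.68
t 4.7 pos [607.52   5.5  173.71] yaw -18.94 tilt [ 0.32 -0.04] F [ 0.11  0.93 -1.77] w 0.68 q [-0.12  0.43  0.02  1.16 -0.    1.78]
shift now [ 205.03 -266.72    2.45] turn z 0.060334797989867184
shift after turn [ 204.75 -266.92    3.71]
```

View pics/s2.png

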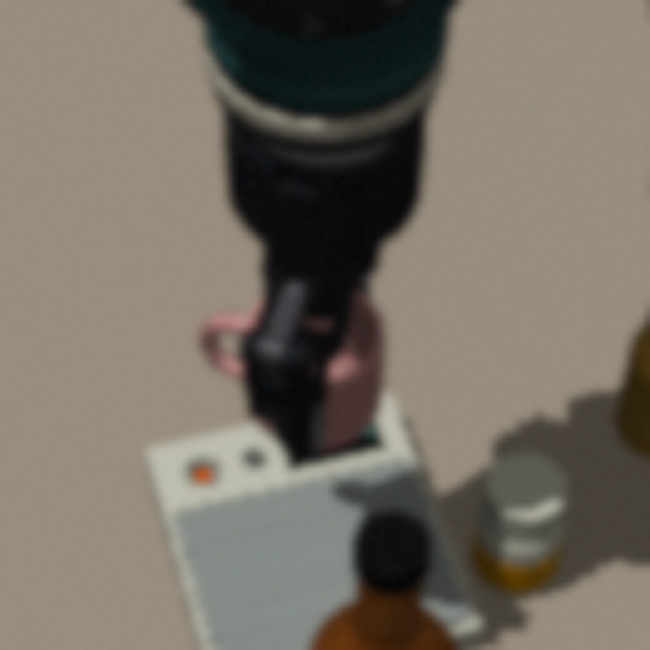

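```bash
python3 -m jog '26 -33.4 0 0 0 0 1;26 -33.4 0 0 0 0 1;26 -33.4 0 0 0 0 1;26 -33.4 0 0 0 0 1;26 -33.4 0 0 0 0 1;26 -33.4 0 0 0 0 1;26 -33.4 0 0 0 0 1;26 -33.4 0 0 0 0 1;0 0 20 0 0 0 1'; python3 go.py 422.9 289.1 31 -19
```

```text
t: 5.65
ee_pos: [419.0, 292.6, 149.8]
tool_rot: [-0.0, 0.813, 0.583, 0.001]
force: [0.6, -0.3, -2.2]
gripper_width: 0.677
t 5.65 pos [419.   292.56 149.79] yaw -18.7 tilt [0.09 0.11] F [ 0.64 -0.28 -2.21] w 0.677 q [ 0.45  0.28 -0.27  1.01  0.    2.35]
shift now [ -2.3    4.7  118.79] turn z 0.30245631258242156
shift after turn [ -2.     4.82 118.79]
```

```bash
python3 -m jog '-1 2 35 0 0 0 1;0 0 35 0 0 0 1;0 0 25 0 0 0 1;0 0 10 0 0 0 1;0 0 0 0 0 0 1;0 0 0 0 0 0 1'; python3 go.py 422.9 289.1 31 -19
python3 - <<'E'
from h import *
im=eyes.grab_frame("scene"); crop("scene",im,310,80,130,130,5,"s3.png")
E
```

```text
t: 6.25
ee_pos: [422.9, 287.7, 44.6]
tool_rot: [0.0, 0.814, 0.581, 0.0]
force: [1.0, 0.1, -1.4]
gripper_width: 0.681
t 6.25 pos [422.92 287.7   44.65] yaw -18.95 tilt [0.04 0.02] F [ 1.    0.05 -1.37] w 0.681 q [ 0.44  0.38 -0.44  0.74  0.    2.34]
shift now [ 1.31 -0.48 13.65] turn z 0.05352401968173126
shift after turn [ 1.32 -0.47 13.65]
```

View pics/s3.png

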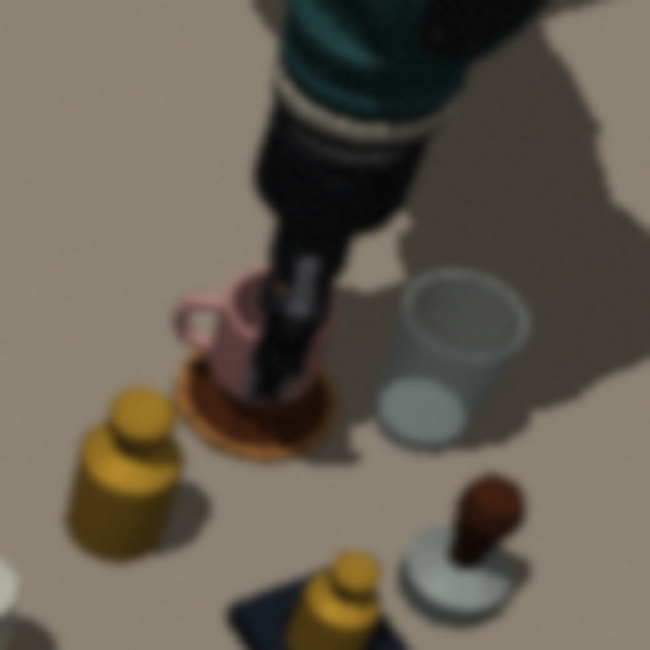

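```bash
python3 -m jog '0 0 5 0 0 0 1;0 0 4 0 0 0 1;0 0 2 0 0 0 1;0 0 1 0 0 0 1;0 0 0 0 0 0 1'; python3 go.py 422.9 289.1 31 -19
```

```text
t: 6.8
ee_pos: [422.5, 287.5, 31.8]
tool_rot: [-0.0, 0.814, 0.581, -0.0]
force: [-0.6, 0.4, -1.8]
gripper_width: 0.676
t 6.8 pos [422.48 287.53  31.8 ] yaw -18.94 tilt [-0.01 -0.  ] F [-0.55  0.42 -1.75] w 0.676 q [ 0.44  0.4  -0.46  0.71  0.    2.34]
shift now [ 1.62 -0.12  0.8 ] turn z 0.05937454652709562
shift after turn [ 1.62 -0.12  0.8 ]
```

```bash
python3 -m jog '0 0 1 0 0 0 1;0 0 1 0 0 0 1;0 0 0 0 0 0 1'; python3 go.py 422.9 289.1 31 -19
```

```text
t: 7.1
ee_pos: [422.6, 287.6, 30.3]
tool_rot: [0.0, 0.814, 0.581, 0.0]
force: [-1.9, -0.5, 7.3]
gripper_width: 0.681
t 7.1 pos [422.62 287.61  30.31] yaw -18.94 tilt [0.03 0.01] F [-1.93 -0.46  7.27] w 0.681 q [ 0.44  0.4  -0.47  0.71 -0.    2.34]
shift now [ 1.5  -0.22 -0.69] turn z 0.05885917549838382
shift after turn [ 1.5  -0.22 -0.69]
```

Contact. Open the gripper and rise.

```bash
python3 -m jog '0 0 0 0 0 0 -1;0 0 0 0 0 0 -1;0 0 0 0 0 0 -1;0 0 0 0 0 0 -1;0 0 0 0 0 0 -1;0 0 -10 0 0 0 -1;0 0 -30 0 0 0 -1;0 0 -45 0 0 0 -1;0 0 -45 0 0 0 -1;0 0 -45 0 0 0 -1'; python3 go.py 424.3 -308 210 20
python3 - <<'E'
from h import *
im=eyes.grab_frame("scene"); crop("scene",im,310,80,130,130,5,"s4.png")
E
```

```text
t: 8.1
ee_pos: [422.0, 287.3, 207.6]
tool_rot: [0.0, 0.814, 0.581, 0.0]
force: [1.6, 0.4, 0.2]
gripper_width: 0.999
t 8.1 pos [422.03 287.33 207.59] yaw -18.94 tilt [0.03 0.01] F [1.62 0.39 0.24] w 0.999 q [ 0.44  0.25 -0.15  1.17 -0.    2.34]
shift now [-562.37  195.36   -2.53] turn z -38.938364398824376
shift after turn [-560.21 -201.48   -2.41]
```

View pics/s4.png

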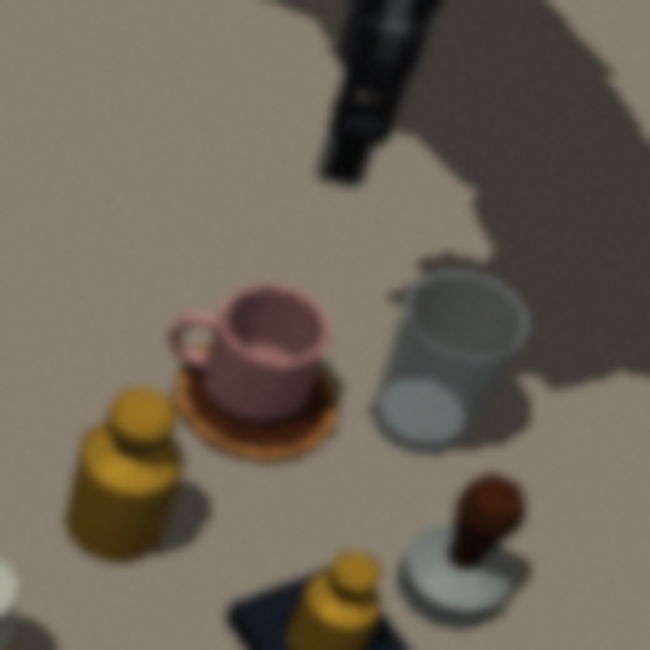

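```bash
python3 -c "
from h import *
print(plane('scene',(271.5/5-.5+310,330.5/5-.5+80),64))"
python3 -m jog '0 0 0 0 0 -7.8 -1;0 0 0 0 0 -7.8 -1;0 0 0 0 0 -7.8 -1;0 0 0 0 0 -7.8 -1;0 0 0 0 0 -7.8 -1;-43 -15.5 0 0 0 0 -1;-43 -15.5 0 0 0 0 -1;-43 -15.5 0 0 0 0 -1;-43 -15.5 0 0 0 0 -1;-43 -15.5 0 0 0 0 -1'; python3 go.py 424.3 -308 210 20
```

```text
[423.46452193 280.59122536  64.        ]
t: 9.15
ee_pos: [423.0, 57.4, 205.6]
tool_rot: [0.0, 0.573, 0.82, 0.0]
force: [0.3, -0.1, -0.6]
gripper_width: 0.999
t 9.15 pos [422.99  57.39 205.62] yaw 20.08 tilt [ 0.05 -0.  ] F [ 0.34 -0.09 -0.63] w 0.999 q [-0.06  0.11 -0.34  1.12  0.    1.16]
shift now [-343.63 -124.22   -4.37] turn z 0.08051365958729662
shift after turn [-343.8  -123.74   -4.38]
```

```bash
python3 -m jog '-43 -15.5 0 0 0 0 -1;-43 -15.5 0 0 0 0 -1;-43 -15.5 0 0 0 0 -1;-43 -15.5 0 0 0 0 -1;-43 -15.5 0 0 0 0 -1;-43 -15.5 0 0 0 0 -1;-43 -15.5 0 0 0 0 -1;-32 -12 0 0 0 0 -1;0 0 0 0 0 0 -1;0 0 0 0 0 0 -1'; python3 go.py 424.3 -308 210 20
python3 - <<'E'
from h import *
im=eyes.grab_frame("scene"); crop("scene",im,70,60,130,130,5,"s5.png")
im=eyes.grab_frame("top"); crop("top",im,290,150,130,110,5,"t5.png")
E
```

```text
t: 10.15
ee_pos: [424.1, -295.4, 205.1]
tool_rot: [-0.0, 0.574, 0.819, 0.0]
force: [0.6, -0.3, 0.0]
gripper_width: 1.003
t 10.15 pos [ 424.15 -295.37  205.1 ] yaw 19.98 tilt [-0.01  0.02] F [ 0.55 -0.32  0.05] w 1.003 q [-0.77  0.26 -0.14  1.17  0.    0.46]
shift now [-11.92  -4.17  -4.9 ] turn z -0.016953609471613618
shift after turn [-11.92  -4.18  -4.9 ]
```

View pics/s5.png

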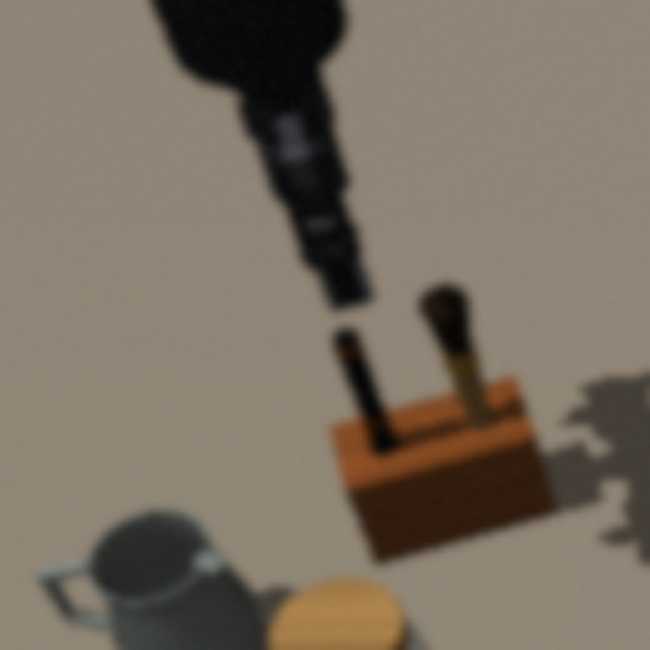

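View pics/t5.png

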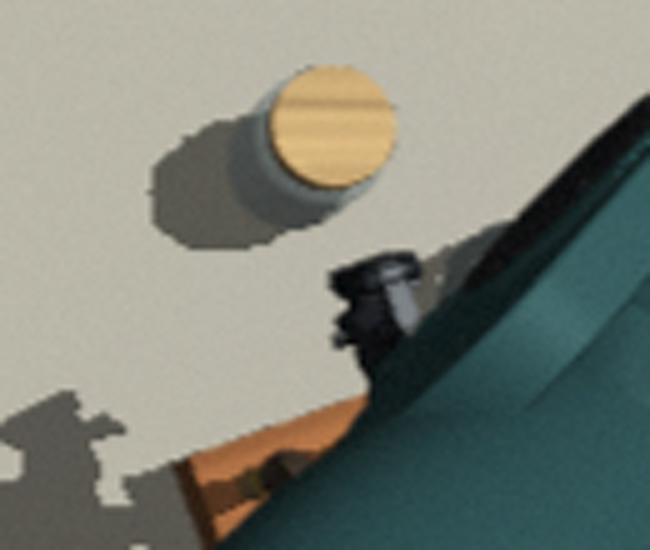

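```bash
python3 -m jog '-12 -4 5 0 0 0 -1;0 0 0 0 0 0 -1;0 0 0 0 0 0 -1'; python3 go.py 424.4 -308 115 20
```

```text
t: 10.55
ee_pos: [424.8, -307.5, 199.8]
tool_rot: [-0.0, 0.573, 0.819, 0.0]
force: [-0.4, 0.1, 0.0]
gripper_width: 1.004
t 10.55 pos [ 424.82 -307.52  199.77] yaw 20.07 tilt [-0.01  0.02] F [-0.4   0.09  0.  ] w 1.004 q [-0.78  0.28 -0.14  1.16  0.    0.44]
shift now [-0.34 -0.55 84.77] turn z 0.06736400170359502
shift after turn [-0.31 -0.56 84.77]
```

```bash
python3 -m jog '-0.3 -0.6 35 0 0 0 -1;0 0 30 0 0 0 -1;0 0 20 0 0 0 -1;0 0 0 0 0 0 -1;0 0 0 0 0 0 -1;0 0 0 0 0 0 1;0 0 0 0 0 0 1;0 0 0 0 0 0 1;0 0 0 0 0 0 1;0 0 0 0 0 0 1'; python3 go.py 424.4 -308 115 20
```

```text
t: 11.55
ee_pos: [424.5, -308.3, 115.1]
tool_rot: [0.0, 0.573, 0.819, 0.0]
force: [0.0, 0.5, 5.9]
gripper_width: 0.144
t 11.55 pos [ 424.45 -308.29  115.08] yaw 20.06 tilt [ 0.02 -0.01] F [0.   0.52 5.86] w 0.144 q [-0.78  0.33 -0.3   0.94  0.    0.44]
shift now [0.3  0.05 0.08] turn z 0.06017456902674212
shift after turn [0.3  0.05 0.08]
```

```bash
python3 -m jog '0 0 0 0 0 0 1;0 0 0 0 0 0 1;0 0 0 0 0 0 1;0 0 0 0 0 0 1'; python3 go.py 424.4 -308 115 20
```

```text
t: 11.95
ee_pos: [424.5, -308.4, 115.1]
tool_rot: [0.0, 0.573, 0.819, 0.0]
force: [0.9, 0.0, 4.9]
gripper_width: 0.148
t 11.95 pos [ 424.51 -308.37  115.05] yaw 20.06 tilt [ 0.02 -0.01] F [0.89 0.01 4.94] w 0.148 q [-0.78  0.33 -0.3   0.94  0.    0.44]
shift now [0.38 0.02 0.05] turn z 0.058478883138974425
shift after turn [0.38 0.02 0.05]
```

```bash
python3 -m jog '0 0 -10 0 0 0 1;0 0 -25 0 0 0 1;0 0 -30 0 0 0 1;0 0 -25 0 0 0 1;0 0 0 0 0 0 1'; python3 go.py 550.2 -54.8 200 20
```

```text
t: 12.45
ee_pos: [425.1, -309.1, 208.2]
tool_rot: [0.002, 0.573, 0.819, -0.0]
force: [-0.3, -0.0, -0.9]
gripper_width: 0.147
t 12.45 pos [ 425.15 -309.09  208.15] yaw 20.06 tilt [ 0.17 -0.18] F [-0.34 -0.01 -0.92] w 0.147 q [-0.78  0.27 -0.12  1.17 -0.    0.44]
shift now [195.99 204.68   7.71] turn z 0.06191031848806006
shift after turn [196.18 204.48   8.15]
```

```bash
python3 -m jog '28 29.2 0 0 0 0 1;28 29.2 0 0 0 0 1;28 29.2 0 0 0 0 1;28 29.2 0 0 0 0 1;28 29.2 0 0 0 0 1;28 29.2 0 0 0 0 1;14 14.6 0 0 0 0 1;14 14.6 0 0 0 0 1;0 0 0 0 0 0 1;0 0 0 0 0 0 1'; python3 go.py 550.2 -54.8 160 20
python3 - <<'E'
from h import *
im=eyes.grab_frame("scene"); crop("scene",im,200,100,110,110,6,"s6.png")
im=eyes.grab_frame("top"); crop("top",im,200,110,110,110,6,"t6.png")
E
```

```text
t: 13.45
ee_pos: [548.8, -53.9, 204.4]
tool_rot: [-0.0, 0.573, 0.82, -0.0]
force: [0.1, -0.6, -0.6]
gripper_width: 0.144
t 13.45 pos [548.8  -53.92 204.42] yaw 20.11 tilt [-0.06  0.  ] F [ 0.14 -0.6  -0.64] w 0.144 q [-0.25  0.32 -0.06  1.19 -0.    0.97]
shift now [-1.33  1.05 44.42] turn z 0.10502970011714297
shift after turn [-1.31  1.01 44.42]
```

View pics/s6.png

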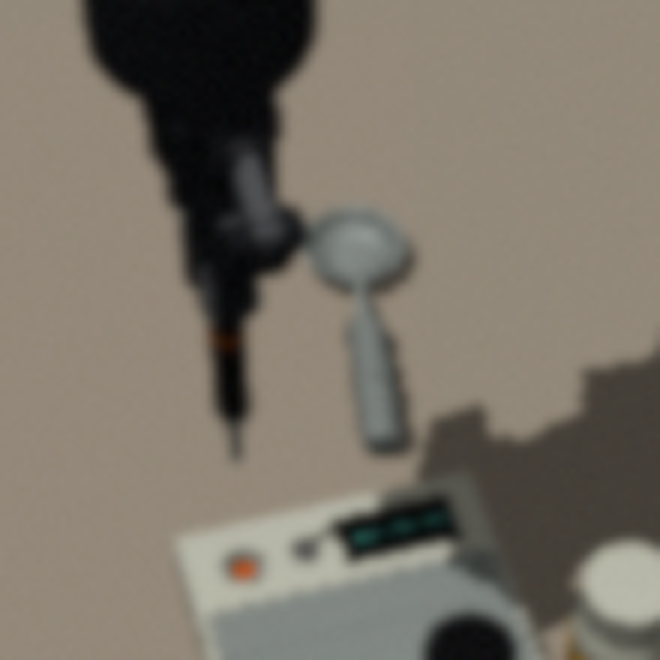

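View pics/t6.png

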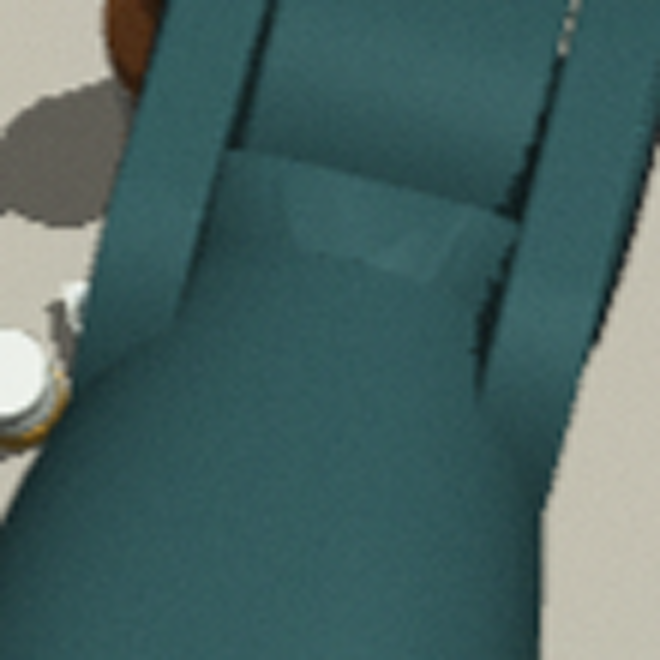

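```bash
python3 - <<'E'
from h import *
im=eyes.grab_frame("scene").astype(int)
r,g,b=im[...,0],im[...,1],im[...,2]
m=((r-b)>60)&(r-g>40); m[:185]=0;m[205:]=0;m[:,:230]=0;m[:,250:]=0
w=(r-b)*m; v,u=np.nonzero(m); W=w[v,u]; c=((u*W).sum()/W.sum(),(v*W).sum()/W.sum()); print(len(u),c,plane("scene",c,21))
t=(237.5/6-.5+200,460.5/6-.5+100)
print("tip",t,plane("scene",t,97.4),"exp px",proj("scene",[548.8,-53.9,97.4]))
print("btn exp px",proj("scene",[550.2,-54.8,21]))
E
```

```text
8 (np.float64(240.0159574468085), np.float64(194.49601063829786)) [549.17791546 -55.75031546  21.        ]
tip (239.08333333333334, 176.25) [547.56757017 -54.63946836  97.4       ] exp px [239.37744214 176.6455111 ]
btn exp px [240.37392307 194.81252711]
```

```bash
python3 -m jog '-1.5 1 30 0 0 0 1;0 0 25 0 0 0 1;0 0 0 0 0 0 1;0 0 0 0 0 0 1;0 0 0 0 0 0 1'; python3 go.py 550.3 -55 128 20;python3 - <<'E'
from h import *
im=eyes.grab_frame("scene"); crop("scene",im,215,150,60,60,10,"s7.png")
E
```

```text
t: 14.1
ee_pos: [551.2, -55.5, 151.3]
tool_rot: [0.001, 0.573, 0.819, 0.0]
force: [-0.2, -0.1, -0.4]
gripper_width: 0.144
t 14.1 pos [551.15 -55.55 151.27] yaw 20.03 tilt [ 0.1  -0.03] F [-0.23 -0.06 -0.38] w 0.144 q [-0.25  0.35 -0.16  1.06 -0.    0.97]
shift now [ 0.83 -0.65 23.27] turn z 0.03393101078532368
shift after turn [ 0.81 -0.61 23.27]
```

View pics/s7.png

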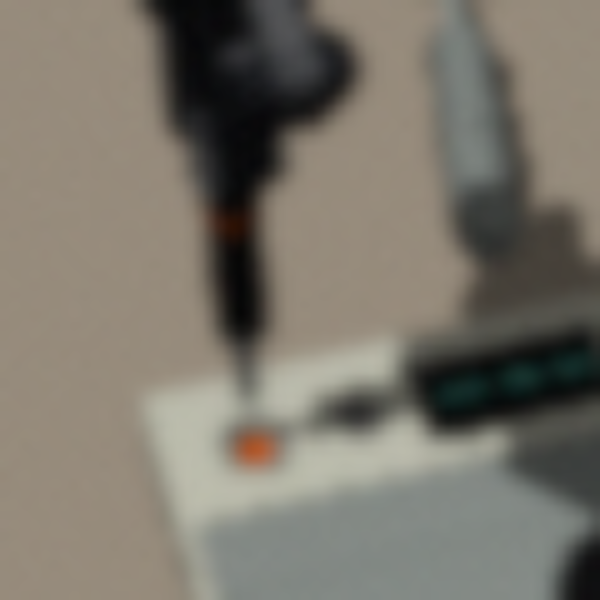

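```bash
python3 -m jog '0.6 -0.5 10 0 0 0 1;0 0 6 0 0 0 1;0 0 0 0 0 0 1;0 0 0 0 0 0 1'; python3 go.py 550.3 -55 128 20;python3 - <<'E'
from h import *
im=eyes.grab_frame("scene"); crop("scene",im,215,150,60,60,10,"s8.png")
E
```

```text
t: 14.55
ee_pos: [549.8, -54.7, 133.7]
tool_rot: [-0.0, 0.573, 0.819, -0.0]
force: [-0.2, 0.3, -0.8]
gripper_width: 0.148
t 14.55 pos [549.79 -54.67 133.72] yaw 20.06 tilt [-0.03  0.01] F [-0.16  0.32 -0.81] w 0.148 q [-0.25  0.36 -0.2   1.01 -0.    0.97]
shift now [-0.49  0.36  5.72] turn z 0.058525288649747154
shift after turn [-0.49  0.36  5.72]
```

View pics/s8.png

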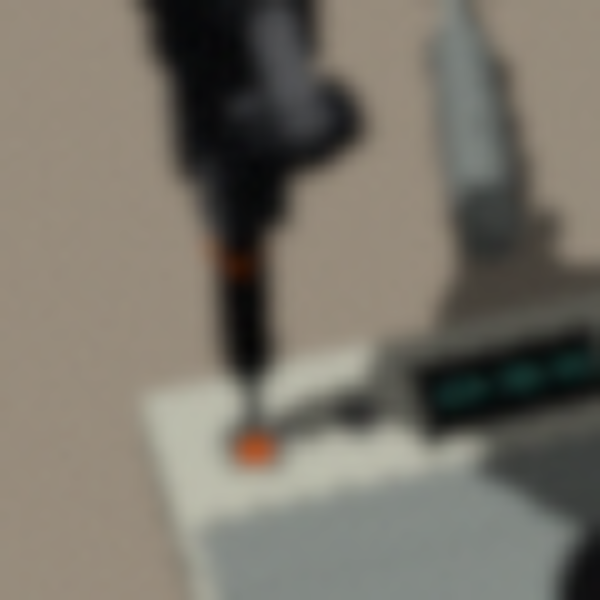

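```bash
python3 -m jog '-0.3 0.2 2 0 0 0 1;0 0 2 0 0 0 1;0 0 2 0 0 0 1;0 0 1 0 0 0 1;0 0 0 0 0 0 1'; python3 go.py 550.3 -55 123 20
```

```text
t: 15.1
ee_pos: [550.3, -54.9, 126.9]
tool_rot: [0.0, 0.573, 0.819, 0.0]
force: [-0.3, -0.5, 1.4]
gripper_width: 0.147
t 15.1 pos [550.27 -54.93 126.86] yaw 20.06 tilt [ 0.01 -0.  ] F [-0.25 -0.54  1.37] w 0.147 q [-0.25  0.37 -0.21  1.    0.    0.97]
shift now [-0.07  0.01  3.86] turn z 0.05968212083669755
shift after turn [-0.07  0.01  3.86]
```

```bash
python3 -m jog '0 0 1 0 0 0 1;0 0 1 0 0 0 1;0 0 1 0 0 0 1;0 0 0 0 0 0 1'; python3 go.py 550.3 -55 123 20
```

```text
t: 15.5
ee_pos: [550.3, -54.9, 123.9]
tool_rot: [0.0, 0.573, 0.819, 0.0]
force: [0.4, 0.9, 2.6]
gripper_width: 0.147
t 15.5 pos [550.31 -54.94 123.87] yaw 20.06 tilt [ 0.01 -0.  ] F [0.4  0.86 2.61] w 0.147 q [-0.25  0.37 -0.21  0.99  0.    0.97]
shift now [-0.06 -0.03  0.87] turn z 0.05746589200796848
shift after turn [-0.06 -0.03  0.87]
```

```bash
python3 -m jog '0 0 1 0 0 0 1;0 0 0.5 0 0 0 1;0 0 0 0 0 0 1'; python3 go.py 550.3 -55 123 20
```

```text
t: 15.8
ee_pos: [550.5, -55.0, 122.8]
tool_rot: [0.0, 0.573, 0.819, 0.0]
force: [-1.3, 0.3, 7.6]
gripper_width: 0.148
t 15.8 pos [550.48 -55.02 122.83] yaw 20.06 tilt [ 0.05 -0.02] F [-1.32  0.3   7.59] w 0.148 q [-0.25  0.37 -0.21  0.98 -0.    0.97]
shift now [ 0.08 -0.17 -0.17] turn z 0.05694663810413658
shift after turn [ 0.08 -0.17 -0.17]
```

```bash
python3 -m jog '0 0 0.3 0 0 0 1;0 0 0 0 0 0 1;0 0 0 0 0 0 1;0 0 0 0 0 0 1;0 0 0 0 0 0 1;0 0 0 0 0 0 1;0 0 0 0 0 0 1;0 0 0 0 0 0 1;0 0 0 0 0 0 1'; python3 go.py;  python3 -m jog '0 0 0 0 0 0 1;0 0 0 0 0 0 1;0 0 0 0 0 0 1;0 0 0 0 0 0 1;0 0 0 0 0 0 1;0 0 0 0 0 0 1';python3 go.py
```

```text
t: 16.7
ee_pos: [550.5, -55.0, 122.7]
tool_rot: [0.001, 0.573, 0.819, 0.0]
force: [-1.1, 0.5, 11.3]
gripper_width: 0.148
t 16.7 pos [550.54 -55.04 122.7 ] yaw 20.06 tilt [ 0.06 -0.02] F [-1.13  0.48 11.28] w 0.148 q [-0.25  0.37 -0.21  0.98 -0.    0.97]
t: 17.3
ee_pos: [550.6, -55.0, 122.7]
tool_rot: [0.001, 0.573, 0.819, 0.0]
force: [-1.5, 0.6, 11.1]
gripper_width: 0.147
t 17.3 pos [550.55 -55.04 122.69] yaw 20.06 tilt [ 0.06 -0.02] F [-1.5   0.62 11.05] w 0.147 q [-0.25  0.37 -0.21  0.98 -0.    0.97]
```

```bash
python3 -m jog '0 0 -5 0 0 0 1;0 0 -15 0 0 0 1;0 0 -30 0 0 0 1;0 0 -35 0 0 0 1;0 0 0 0 0 0 1'; python3 go.py 424.4 -308.4 205 20
```

```text
t: 17.8
ee_pos: [551.7, -55.3, 210.9]
tool_rot: [0.003, 0.573, 0.819, 0.001]
force: [0.7, 0.1, -1.5]
gripper_width: 0.147
t 17.8 pos [551.66 -55.25 210.86] yaw 20.06 tilt [ 0.3  -0.08] F [ 0.72  0.12 -1.51] w 0.147 q [-0.25  0.32 -0.04  1.2   0.    0.97]
shift now [-194.11 -206.41    5.52] turn z 0.06363853875103587
shift after turn [-194.35 -206.17    5.86]
```

```bash
python3 -m jog '-28 -29.7 0 0 0 0 1;-28 -29.7 0 0 0 0 1;-28 -29.7 0 0 0 0 1;-28 -29.7 0 0 0 0 1;-28 -29.7 0 0 0 0 1;-28 -29.7 0 0 0 0 1;-14 -14.6 0 0 0 0 1;-11 -12 0 0 0 0 1;0 0 0 0 0 0 1;0 0 0 0 0 0 1'; python3 go.py 424.4 -308.4 183 20
```

```text
t: 18.8
ee_pos: [423.9, -306.2, 206.6]
tool_rot: [-0.0, 0.573, 0.819, 0.0]
force: [1.0, 0.1, 0.6]
gripper_width: 0.148
t 18.8 pos [ 423.87 -306.17  206.58] yaw 20.02 tilt [-0.03  0.05] F [0.97 0.09 0.57] w 0.148 q [-0.78  0.27 -0.13  1.17  0.    0.44]
shift now [-2.3  -0.26 23.57] turn z 0.0201244570393726
shift after turn [-2.28 -0.26 23.58]
```

```bash
python3 -m jog '-2.2 0 15 0 0 0 1;0 0 10 0 0 0 1;0 0 0 0 0 0 1;0 0 0 0 0 0 1;0 0 0 0 0 0 1'; python3 go.py 424.4 -308.4 183 20;python3 - <<'E'
from h import *
im=eyes.grab_frame("scene"); crop("scene",im,100,90,80,80,8,"s9.png")
E
```

```text
t: 19.3
ee_pos: [425.1, -308.4, 182.6]
tool_rot: [0.0, 0.573, 0.82, -0.0]
force: [0.4, 0.2, -0.8]
gripper_width: 0.147
t 19.3 pos [ 425.06 -308.39  182.56] yaw 20.08 tilt [ 0.02 -0.02] F [ 0.44  0.2  -0.77] w 0.147 q [-0.78  0.29 -0.17  1.11  0.    0.44]
shift now [ 0.22 -0.62 -0.44] turn z 0.08102371567889577
shift after turn [ 0.22 -0.62 -0.44]
```

View pics/s9.png

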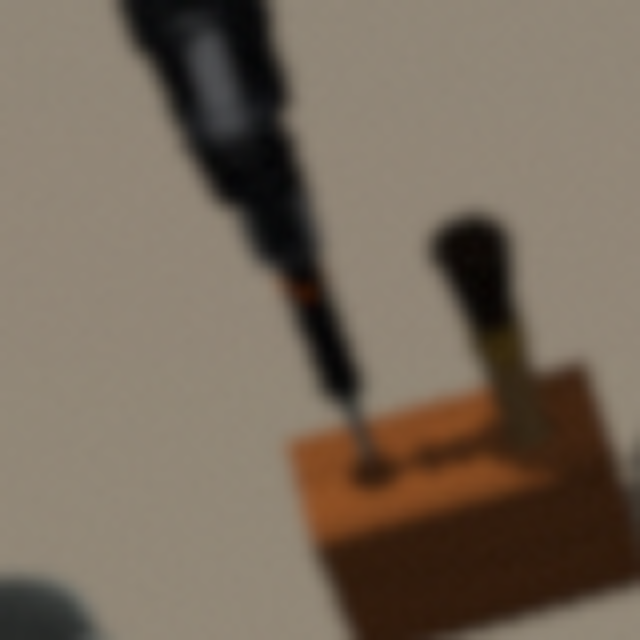

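```bash
python3 -m jog '0.2 -0.5 10 0 0 0 1;0 0 15 0 0 0 1;0 0 15 0 0 0 1;0 0 15 0 0 0 1;0 0 7 0 0 0 1;0 0 2.5 0 0 0 1;0 0 0 0 0 0 1;0 0 0 0 0 0 1'; python3 go.py 424.4 -308.4 115 20
```

```text
t: 20.15
ee_pos: [424.5, -308.8, 118.1]
tool_rot: [0.0, 0.573, 0.819, -0.0]
force: [0.2, -1.0, 0.1]
gripper_width: 0.151
t 20.15 pos [ 424.48 -308.75  118.11] yaw 20.05 tilt [ 0.04 -0.03] F [ 0.25 -0.97  0.06] w 0.151 q [-0.78  0.33 -0.29  0.95  0.    0.44]
shift now [0.36 0.04 3.11] turn z 0.054494838062282724
shift after turn [0.36 0.04 3.11]
```

```bash
python3 -m jog '0 0 1.5 0 0 0 1;0 0 1 0 0 0 1;0 0 0.3 0 0 0 1;0 0 0 0 0 0 1'; python3 go.py 424.4 -308.4 115 20
```

```text
t: 20.55
ee_pos: [424.4, -308.7, 115.1]
tool_rot: [0.0, 0.573, 0.819, -0.0]
force: [-0.7, -0.3, 4.6]
gripper_width: 0.146
t 20.55 pos [ 424.44 -308.7   115.12] yaw 20.06 tilt [ 0.03 -0.03] F [-0.66 -0.31  4.6 ] w 0.146 q [-0.78  0.33 -0.3   0.94 -0.    0.44]
shift now [0.29 0.07 0.12] turn z 0.05956330514609931
shift after turn [0.29 0.07 0.12]
```

Seated (4.6 N). Release and rise.

```bash
python3 -m jog '0 0 0 0 0 0 -1;0 0 0 0 0 0 -1;0 0 0 0 0 0 -1;0 0 0 0 0 0 -1;0 0 0 0 0 0 -1;0 0 -10 0 0 0 -1;0 0 -30 0 0 0 -1;0 0 -40 0 0 0 -1;0 0 -15 0 0 0 -1'; python3 go.py 590.5 289 200 27
python3 - <<'E'
from h import *
im=eyes.grab_frame("scene"); crop("scene",im,100,60,110,110,6,"s10.png")
E
```

```text
t: 21.45
ee_pos: [424.9, -309.1, 213.8]
tool_rot: [0.002, 0.573, 0.819, -0.0]
force: [0.8, -0.8, -0.7]
gripper_width: 0.996
t 21.45 pos [ 424.91 -309.14  213.76] yaw 20.06 tilt [ 0.17 -0.17] F [ 0.78 -0.84 -0.68] w 0.996 q [-0.78  0.27 -0.11  1.19  0.    0.44]
shift now [505.11 360.68  12.49] turn z -6.9397860029350795
shift after turn [457.78 419.09  13.76]
```

View pics/s10.png

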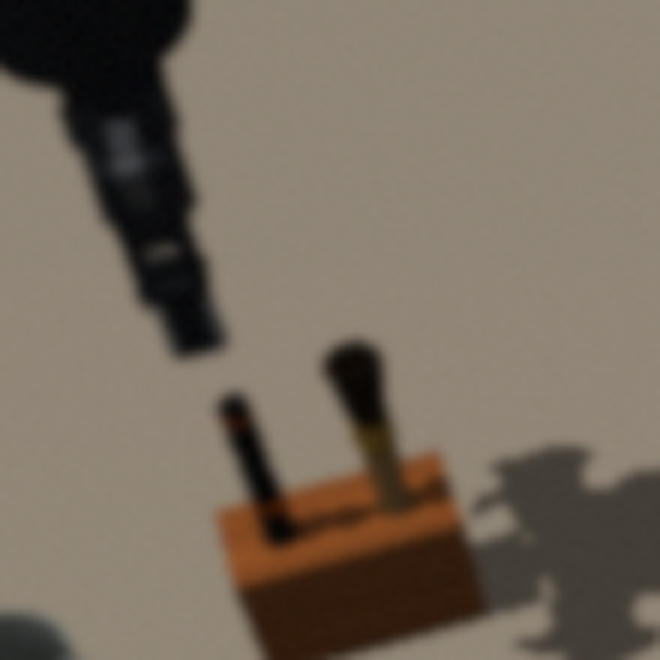

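```bash
python3 -m jog '0 0 0 0 0 -6.9 -1;32.7 29.9 0 0 0 0 -1;32.7 29.9 0 0 0 0 -1;32.7 29.9 0 0 0 0 -1;32.7 29.9 0 0 0 0 -1;32.7 29.9 0 0 0 0 -1;32.7 29.9 0 0 0 0 -1;32.7 29.9 0 0 0 0 -1;32.7 29.9 0 0 0 0 -1;32.7 29.9 0 0 0 0 -1'; python3 -m jog '32.7 29.9 0 0 0 0 -1;32.7 29.9 0 0 0 0 -1;32.7 29.9 0 0 0 0 -1;32.7 29.9 0 0 0 0 -1;16 14 0 0 0 0 -1;8 8 0 0 0 0 -1;0 0 0 0 0 0 -1;0 0 0 0 0 0 -1'; python3 go.py 590 289.2 120 27
```

```text
t: 22.5
ee_pos: [530.8, 77.7, 210.0]
tool_rot: [0.0, 0.523, 0.852, 0.0]
force: [0.1, -0.8, -0.6]
gripper_width: 1.001
t: 23.3
ee_pos: [586.6, 277.0, 209.8]
tool_rot: [-0.0, 0.523, 0.852, -0.0]
force: [-0.8, -0.7, -0.4]
gripper_width: 1.002
t 23.3 pos [586.58 277.   209.83] yaw 26.93 tilt [-0.01 -0.02] F [-0.84 -0.66 -0.42] w 1.002 q [ 0.32  0.49  0.23  1.31 -0.    1.42]
shift now [ 9.34  8.6  89.83] turn z -0.07133249280104792
shift after turn [ 9.31  8.58 89.83]
```

```bash
python3 -m jog '9.5 8.5 40 0 0 0 -1;0 0 40 0 0 0 -1;0 0 0 0 0 0 -1;0 0 0 0 0 0 -1;0 0 0 0 0 0 -1'; python3 go.py 590 289.2 29 27
python3 - <<'E'
from h import *
im=eyes.grab_frame("scene"); crop("scene",im,330,90,100,130,5,"s11.png")
im=eyes.grab_frame("top"); crop("top",im,80,110,120,110,5,"t11.png")
E
```

```text
t: 23.8
ee_pos: [591.0, 289.9, 132.4]
tool_rot: [0.001, 0.523, 0.852, 0.001]
force: [-0.9, -0.6, -0.6]
gripper_width: 1.0
t 23.8 pos [591.03 289.9  132.35] yaw 26.91 tilt [0.17 0.05] F [-0.88 -0.58 -0.55] w 1.0 q [ 0.33  0.53  0.1   1.13 -0.    1.43]
shift now [ -0.1   -1.55 103.35] turn z -0.08786505960023305
shift after turn [ -0.15  -1.24 103.35]
```

View pics/s11.png

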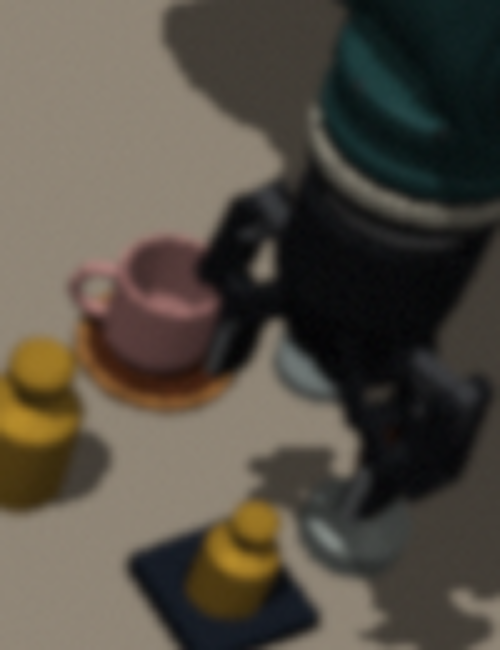

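View pics/t11.png

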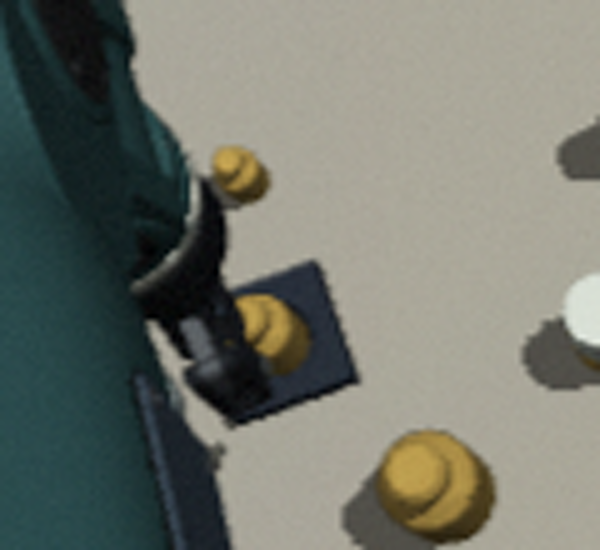

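```bash
python3 -m jog '0 0 30 0 0 0 -1;0 0 30 0 0 0 -1;0 0 15 0 0 0 -1;0 0 10 0 0 0 -1;0 0 0 0 0 0 -1;0 0 0 0 0 0 -1'; python3 go.py 590 289.2 29 27
```

```text
t: 24.5
ee_pos: [590.6, 290.5, 45.9]
tool_rot: [0.0, 0.523, 0.852, 0.001]
force: [0.1, -0.0, 0.2]
gripper_width: 1.004
t 24.5 pos [590.62 290.47  45.95] yaw 26.96 tilt [0.08 0.03] F [ 0.09 -0.04  0.21] w 1.004 q [ 0.33  0.59 -0.04  0.93 -0.    1.43]
shift now [-0.85 -1.16 16.94] turn z -0.042841728480766506
shift after turn [-0.85 -1.13 16.95]
```

```bash
python3 -m jog '-0.5 -0.7 9 0 0 0 -1;0 0 7.5 0 0 0 -1;0 0 0 0 0 0 -1;0 0 0 0 0 0 -1;0 0 0 0 0 0 -1'; python3 go.py 590 289.2 29 27
```

```text
t: 25.0
ee_pos: [589.7, 289.6, 28.5]
tool_rot: [0.0, 0.523, 0.852, 0.0]
force: [-0.3, 0.2, 0.3]
gripper_width: 1.0
t 25.0 pos [589.75 289.56  28.49] yaw 26.96 tilt [0.02 0.  ] F [-0.33  0.19  0.26] w 1.0 q [ 0.33  0.61 -0.07  0.89 -0.    1.43]
shift now [-0.44  0.06 -0.51] turn z -0.043007794642676345
shift after turn [-0.44  0.06 -0.51]
```

```bash
python3 -m jog '0 0 0 0 0 0 1;0 0 0 0 0 0 1;0 0 0 0 0 0 1;0 0 0 0 0 0 1;0 0 0 0 0 0 1;0 0 0 0 0 0 1;0 0 0 0 0 0 1;0 0 0 0 0 0 1'; python3 go.py 590 289.2 29 27
```

```text
t: 25.8
ee_pos: [590.3, 289.8, 29.0]
tool_rot: [0.001, 0.523, 0.852, 0.001]
force: [1.5, 0.5, 5.5]
gripper_width: 0.426
t 25.8 pos [590.34 289.84  28.99] yaw 26.96 tilt [0.1  0.04] F [1.54 0.48 5.54] w 0.426 q [ 0.33  0.61 -0.07  0.89  0.    1.43]
shift now [-0.42 -0.59 -0.01] turn z -0.03940078382740353
shift after turn [-0.42 -0.59 -0.01]
```

```bash
python3 -m jog '0 0 -5 0 0 0 1;0 0 -15 0 0 0 1;0 0 -30 0 0 0 1;0 0 -35 0 0 0 1;0 0 -25 0 0 0 1;0 0 -10 0 0 0 1;0 0 0 0 0 0 1'; python3 go.py 612.8 5.2 140 20
```

```text
t: 26.5
ee_pos: [589.8, 289.6, 148.9]
tool_rot: [0.0, 0.523, 0.852, 0.0]
force: [0.6, -0.1, -5.7]
gripper_width: 0.424
t 26.5 pos [589.84 289.61 148.9 ] yaw 26.96 tilt [0.06 0.02] F [ 0.62 -0.07 -5.73] w 0.424 q [ 0.33  0.52  0.13  1.17 -0.    1.43]
shift now [-263.92 -108.47    8.82] turn z 6.957814035256888
shift after turn [-275.11  -75.69    8.9 ]
```

```bash
python3 -m jog '-20 -8 0 0 0 0 1;-33 -13.6 0 0 0 0 1;-33 -13.6 0 0 0 0 1;-33 -13.6 0 0 0 0 1;-33 -13.6 0 0 0 0 1;-33 -13.6 0 0 0 0 1;-33 -13.6 0 0 0 0 1;-30 -12 0 0 0 0 1;-12 -5 0 0 0 0 1;0 0 0 0 0 0 1'; python3 go.py 612.8 5.2 60 27
python3 - <<'E'
from h import *
im=eyes.grab_frame("scene"); crop("scene",im,210,90,110,140,5,"s12.png")
E
```

```text
t: 27.5
ee_pos: [611.9, 8.0, 146.7]
tool_rot: [-0.001, 0.524, 0.852, -0.001]
force: [-0.3, 0.5, -5.4]
gripper_width: 0.429
t 27.5 pos [611.86   7.99 146.65] yaw 26.83 tilt [-0.14  0.01] F [-0.29  0.47 -5.4 ] w 0.429 q [-0.12  0.45 -0.01  1.11 -0.    0.98]
shift now [-3.03 -0.24 86.65] turn z -0.17190467850963387
shift after turn [-2.92 -0.43 86.65]
```

View pics/s12.png

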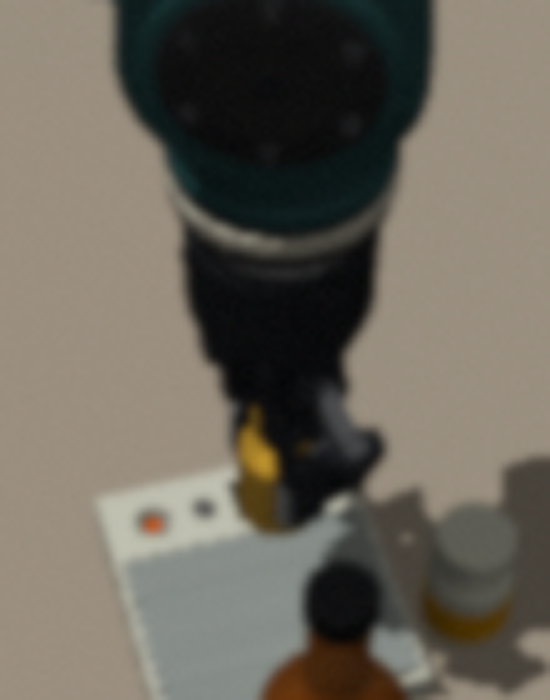

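```bash
python3 -m jog '-2 0 20 0 0 0 1;0 0 20 0 0 0 1;0 0 15 0 0 0 1;0 0 12 0 0 0 1;0 0 8 0 0 0 1;0 0 5 0 0 0 1;0 0 0 0 0 0 1;0 0 0 0 0 0 1'; python3 go.py 612.8 5.2 54 27
```

```text
t: 28.35
ee_pos: [613.6, 7.7, 68.7]
tool_rot: [0.0, 0.523, 0.852, 0.0]
force: [0.6, 0.3, -4.1]
gripper_width: 0.423
t 28.35 pos [613.63   7.73  68.75] yaw 26.96 tilt [ 0.04 -0.  ] F [ 0.58  0.25 -4.13] w 0.423 q [-0.12  0.51 -0.14  0.92  0.    0.98]
shift now [-1.87 -1.9  14.74] turn z -0.0388012085304581
shift after turn [-1.88 -1.89 14.75]
```

```bash
python3 -m jog '-1.5 -1.5 4 0 0 0 1;0 0 4 0 0 0 1;0 0 3 0 0 0 1;0 0 1.5 0 0 0 1;0 0 0 0 0 0 1;0 0 0 0 0 0 1'; python3 go.py 612.8 5.2 54 27
```

```text
t: 28.95
ee_pos: [612.8, 5.7, 55.8]
tool_rot: [0.0, 0.523, 0.852, 0.0]
force: [0.7, -0.2, -5.2]
gripper_width: 0.425
t 28.95 pos [612.76   5.68  55.82] yaw 26.96 tilt [ 0. -0.] F [ 0.69 -0.16 -5.16] w 0.425 q [-0.12  0.52 -0.16  0.89 -0.    0.98]
shift now [-0.45 -0.18  1.82] turn z -0.03938451479186256
shift after turn [-0.45 -0.18  1.82]
```

```bash
python3 -m jog '0 0 1 0 0 0 1;0 0 1 0 0 0 1;0 0 0 0 0 0 1'; python3 go.py 612.8 5.2 54 27
```

```text
t: 29.25
ee_pos: [612.8, 5.6, 54.0]
tool_rot: [0.0, 0.523, 0.852, 0.0]
force: [-1.2, -0.1, -0.2]
gripper_width: 0.427
t 29.25 pos [612.83   5.62  54.02] yaw 26.96 tilt [ 0.03 -0.  ] F [-1.24 -0.06 -0.22] w 0.427 q [-0.12  0.52 -0.16  0.89 -0.    0.98]
shift now [-0.36 -0.22  0.02] turn z -0.044580203868633816
shift after turn [-0.36 -0.22  0.02]
```

```bash
python3 go.py; python3 -m jog '0 0 0.4 0 0 0 1;0 0 0 0 0 0 1;0 0 0 0 0 0 -1;0 0 0 0 0 0 -1;0 0 0 0 0 0 -1;0 0 0 0 0 0 -1;0 0 0 0 0 0 -1;0 0 -10 0 0 0 -1;0 0 -25 0 0 0 -1'; python3 go.py
```

```text
t 29.25 pos [612.83   5.62  54.02] yaw 26.96 tilt [ 0.03 -0.  ] F [-1.24 -0.06 -0.22] w 0.427 q [-0.12  0.52 -0.16  0.89 -0.    0.98]
t: 30.15
ee_pos: [611.6, 5.8, 87.7]
tool_rot: [-0.001, 0.523, 0.852, -0.001]
force: [-0.3, -1.0, -0.2]
gripper_width: 0.996
t 30.15 pos [611.6    5.77  87.72] yaw 26.96 tilt [-0.18  0.02] F [-0.29 -0.97 -0.25] w 0.996 q [-0.12  0.49 -0.11  0.97 -0.    0.98]
```

```bash
python3 -m jog '0 0 -35 0 0 0 -1;0 0 -45 0 0 0 -1;0 0 -45 0 0 0 -1;0 0 -20 0 0 0 -1'; python3 go.py 350 100 235 27
```

```text
t: 30.55
ee_pos: [613.4, 5.6, 238.4]
tool_rot: [0.002, 0.523, 0.852, 0.001]
force: [0.5, -1.0, -1.3]
gripper_width: 1.0
t 30.55 pos [613.44   5.61 238.39] yaw 26.96 tilt [ 0.3  -0.04] F [ 0.48 -1.05 -1.27] w 1.0 q [-0.12  0.42  0.18  1.33 -0.    0.98]
shift now [ 203.59 -192.01    1.93] turn z -0.03548948228379345
shift after turn [ 203.71 -191.88    3.39]
```

Back the arm off so the top camera sees everything.

```bash
python3 -m jog '22 -32 0 0 0 0 -1;25 -32 0 0 0 0 -1;25 -32 0 0 0 0 -1;25 -32 0 0 0 0 -1;25 -32 0 0 0 0 -1;25 -25 0 0 0 0 -1;25 0 0 0 0 0 -1;25 0 0 0 0 0 -1;0 0 0 0 0 0 -1;0 0 0 0 0 0 -1'; python3 go.py
python3 - <<'E'
from h import *
for n in("scene","top"):
    im=eyes.grab_frame(n); cv2.imwrite(f"pics/{n}13.png",cv2.resize(im[:,:,::-1],(800,600),interpolation=cv2.INTER_CUBIC)); cv2.imwrite(f"pics/{n}13_raw.png",im[:,:,::-1])
    if n=="top": crop(n,im,200,140,80,75,8,"t13s.png")
E
```

```text
t: 31.55
ee_pos: [358.5, 97.5, 234.0]
tool_rot: [0.0, 0.522, 0.853, 0.0]
force: [-0.0, -0.3, -0.1]
gripper_width: 0.996
t 31.55 pos [358.48  97.55 234.01] yaw 27.03 tilt [ 0.06 -0.01] F [-0.04 -0.34 -0.11] w 0.996 q [ 0.05  0.   -0.38  1.19 -0.    1.14]
```

View pics/scene13.png

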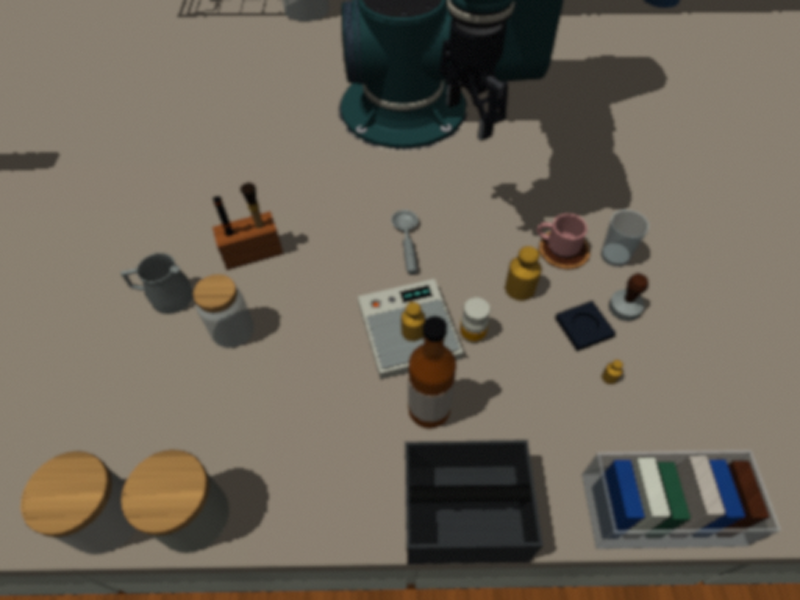

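View pics/top13.png

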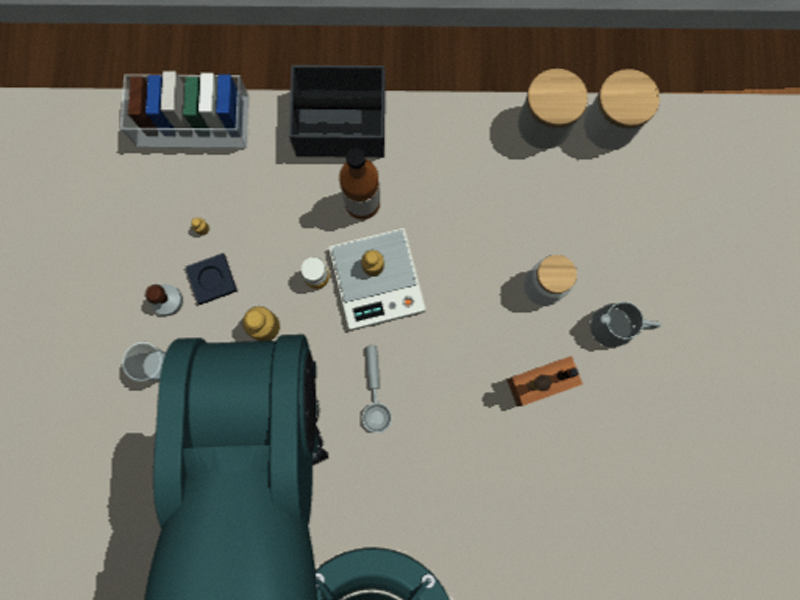

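View pics/t13s.png

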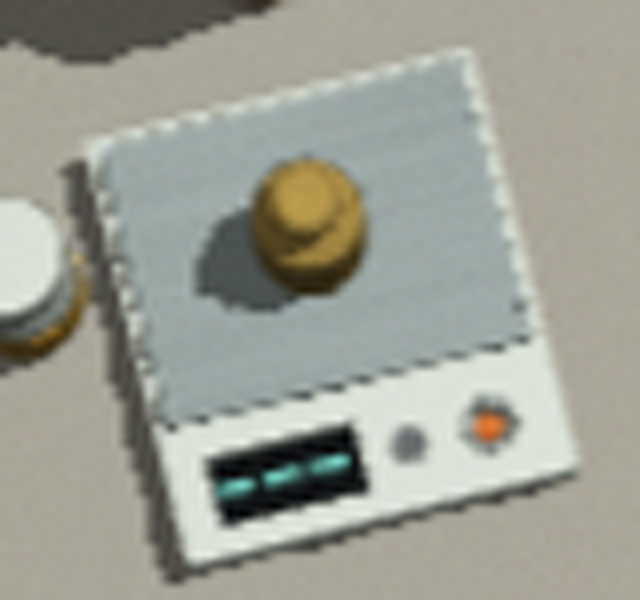

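```bash
python3 - <<'E'
from h import *
T=lambda p,o,f:((p[0]+.5)/f-.5+o[0],(p[1]+.5)/f-.5+o[1])
np.set_printoptions(precision=1,suppress=True)
print("knob",plane("top",T((305,197),(200,140),8),101))
print("platform",np.mean([plane("top",T(p,(200,140),8),31) for p in[(95,150),(470,55),(535,340),(165,430)]],0))
c=lambda u,v:(u*.64-.18,v*.64-.18)
print("mug rim",plane("scene",c(570,227.5),64))
print("pin top",plane("scene",c(219,202),148), plane("top",c(569,373),148))
a=cv2.imread("pics/scene0_raw.png").astype(int);b=cv2.imread("pics/scene13_raw.png").astype(int)
d=(np.abs(a-b).max(2)>45).astype(np.uint8)
n,l,s,ce=cv2.connectedComponentsWithStats(d)
print([(x[:5]/np.array([.64,.64,.64,.64,1])).astype(int).tolist() for x in s[1:] if x[4]>6])
E
```

```text
knob [611.2   6.1 101. ]
platform [611.    4.4  31. ]
mug rim [422.9 282.9  64. ]
pin top [ 432.1 -303.9  148. ] [ 421.6 -301.4  148. ]
[[446, 0, 28, 20, 85], [485, 0, 25, 14, 76], [443, 0, 187, 234, 8369], [654, 0, 103, 56, 936], [342, 10, 18, 31, 153], [553, 28, 101, 31, 1040], [340, 51, 4, 18, 20], [642, 57, 21, 17, 84], [620, 78, 170, 76, 2773], [379, 100, 17, 6, 35], [556, 232, 21, 7, 52], [582, 237, 7, 14, 23], [403, 293, 15, 6, 30], [378, 298, 48, 29, 315], [576, 298, 26, 31, 223], [389, 320, 34, 25, 89]]
```

```bash
python3 -m jog '0 0 0 0 0 0 -1;0 0 0 0 0 0 -1'; python3 -c "
from bench import robot
print(robot.sign_off())"
```

```text
t: 31.85
ee_pos: [358.8, 97.0, 233.4]
tool_rot: [-0.0, 0.523, 0.852, -0.0]
force: [0.8, 0.3, -1.0]
gripper_width: 0.999
the job is handed in; nothing more can be done
None
```

I moved the mug to the coaster, pressed the button with the pin and put the pin back. I then set the case's middle-sized brass weight on the platform and handed in at 31.9 s; the sign-off gives no verdict.

Last checks:
- **Mug:** upright, about 3–6 mm from the coaster's centre.
- **Button:** held for about 1.8 s with the force reading 8–11 N and the pin tip about 5 mm below the button's rest height. The joint itself can't be read, so "fully down" comes from the force and height. The final picture looks the same as before the press, so the button is back up.
- **Pin:** it seated in its own well with 4.6 N. Picture differencing showed no change at the stand. My rough whole-image estimates of its top end put it up to 9 mm from its well and disagreed with each other by about 11 mm. I trusted the differencing over those hand-picked points.
- **Weight:** about 2 mm from the platform's middle. It was lowered at 1 mm per step and was released only once the platform carried it.
- **Bystanders:** no changes in the scene picture, though the arm and its shadow covered part of it.

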